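# Pull-test the specimen clips and hang up the rejects

### The job

Pull-test the spring clips on the welding bench: draw the gauge card slowly out of each clip while the clip lies in its station, and put every card in the card tray. A clip that grips hard enough to drag its station's brass stop slide forward before the card comes out is good: lay it flat across the narrow raised rail; one whose card slips out with the slide still home is weak: put it in the rework basket. Only when all are sorted, raise the basket's folded bail upright with the basket standing on the bench, then hang the basket by its bail over both prongs of the hook stand and leave it hanging still; never carry a clip off with its card still in, and leave the other things on the bench alone.

Things in the scene. Friction and masses are not known exactly. Their poses are not given: they have to be found in the camera images.
- clip1_mid (a point): Spring clip, dark steel, 76 mm long (x) x 30 wide (y) x 26 high, 75 g. Point: middle of its two side cheeks (40 mm long in x; grip across the 30 mm width), 13 mm above its underside, within 5 mm of the centre of mass. Its mouth is 38 mm away along -x. None if absent. Starts flat in a pull station, from which it lifts straight up (gently, so as not to drag the stop slide).
- card1_fin (a point): Gauge card: steel strip 95 mm long (x) x 18 wide (y) x 3 thick, with an upright grey fin 30 mm long (x), 10 thick (y), 32 high; 50 g. Point: mid fin, 20 mm above the card's underside, 15 mm below the fin's top. The strip reaches from 17 mm behind it (-x) to 78 mm ahead (+x).
- stop1 (a joint): Travel of station 1's stop slide along the card's -x, m: 0 at the start, at most 0.012. Its two brass posts (22 mm apart, tops 40 mm above the table) stand either side of the card, 1 mm in front of the clip. It is stiff: it moves only under a pull above about 4.5 N, and stays where it was dragged.
- clip2_mid (a point): Another such clip. Good and weak clips look alike and the numbering says nothing: a card drawn slowly from a good clip takes 6 N or more at the peak and first drags the clip and the station's stop slide along; from a weak one it takes 3 N or less and the slide stays; None if absent.
- card2_fin (a point): Another such card. At the start each card's +x end is 30 mm inside the mouth of the clip of the same number, its -x part on the station's ledge (fin point 50 mm above the table). A level pull of 45 mm along the card's -x brings it fully out.
- stop2 (a joint): Travel of station 2's stop slide, alike. A pull station is a fixed aluminium base 160 x 40 mm; the clip lies on its pedestal, 24 mm wide, top 22 mm above the table; the card on its ledge, 20 mm wide, top 30 mm up. Stations are 80 mm or more apart, centre to centre.
- clip3_mid (a point): Another such clip, good or weak; None if absent.
- card3_fin (a point): Another such card. Where a clip is absent its card lies loose on the station, and goes to the tray all the same.
- stop3 (a joint): Travel of station 3's stop slide, alike.
- clip4_mid (a point): Another such clip, good or weak; None if absent.
- card4_fin (a point): Another such card.
- stop4 (a joint): Travel of station 4's stop slide, alike.
- tray: Loose open aluminium card tray, 130 (x) x 190 (y) x 28 mm, walls and floor about 4 mm; origin at the centre of its underside.
- rail: Fixed narrow raised rail: a level aluminium bar 260 mm long (x), 30 mm wide (y), its flat top 70 mm above the table, on two feet near its ends; origin on the table under the bar's middle.
- basket: Loose open steel rework basket, 130 (x) x 110 (y) x 75 mm high, walls 3 mm, 0.4 kg; origin at the centre of its underside. Its bail pivots at the middle of the two sides that face y, 68 mm above the underside.
- bail (a joint): Angle of the basket's swing bail, rad: 0 folded down over the basket's -x side (its arms then rise 0.35 rad above level, on a stop), 1.22 upright, at most 2.4 (over the far side). Light stiff pivot: it stays where it is left. It can be pushed up with a fingertip.
- bail_grip (a point): Middle of the bail's cross bar, in the black sleeve (12 mm thick, 50 mm long along the basket's y). The bail is a U of 6 mm wire, 126 mm wide, cross bar straight, 102 mm from the pivot line: folded, it overhangs the basket's -x side by about 30 mm. Upright it is 170 mm above the basket's underside.
- stand: Fixed hook stand; origin on the table under its post (front face x = -6 mm). Two level 8 mm round prongs at y = +-42 mm run to x = -130 mm, axis 200 mm up, with upturned tips at x = -138 mm, tops 220 mm up. The bail's bar lies across both (axis then 207 mm up), its sleeve between them; with the bar at x = -100 mm the basket clears the post.
- horn: Bystander: upright aluminium stepped horn, 42 mm across, 105 mm high.
- jar: Bystander: amber jar, 52 mm across, 70 mm high.
- driver: Bystander: screwdriver lying on the mat.
- spanner: Bystander: spanner lying on the mat.
- booster: Bystander: upright steel cylinder, 44 mm across, 50 mm high.
- shimbox: Bystander: cardboard box 70 x 50 x 25 mm.
Not all that is in view belongs to the job. Leave any green look-alike of the part that bears clip3_mid alone.

How it is judged (in metres and radians):
On the way, in this order (a step that is already met when the one before it is completed fails the run):
1. All cards are in the tray, weak clips in the basket and the good ones lying across the rail (((value of joint stop1 below 0.007 m and x of clip1_mid in the frame of basket between -0.065 and 0.065 m and y of clip1_mid in the frame of basket between -0.055 and 0.055 m and z of clip1_mid in the frame of basket between 0 and 0.075 m) or (value of joint stop1 above 0.007 m and x of clip1_mid in the frame of rail between -0.13 and 0.13 m and y of clip1_mid in the frame of rail between -0.018 and 0.018 m and z of clip1_mid in the frame of rail between 0.075 and 0.092 m and angle between clip1_mid's own z axis and vertical below 0.15 rad and angle between the x axis of clip1_mid and the y axis of rail, either way round below 0.4 rad)) and ((value of joint stop2 below 0.007 m and x of clip2_mid in the frame of basket between -0.065 and 0.065 m and y of clip2_mid in the frame of basket between -0.055 and 0.055 m and z of clip2_mid in the frame of basket between 0 and 0.075 m) or (value of joint stop2 above 0.007 m and x of clip2_mid in the frame of rail between -0.13 and 0.13 m and y of clip2_mid in the frame of rail between -0.018 and 0.018 m and z of clip2_mid in the frame of rail between 0.075 and 0.092 m and angle between clip2_mid's own z axis and vertical below 0.15 rad and angle between the x axis of clip2_mid and the y axis of rail, either way round below 0.4 rad)) and ((value of joint stop3 below 0.007 m and x of clip3_mid in the frame of basket between -0.065 and 0.065 m and y of clip3_mid in the frame of basket between -0.055 and 0.055 m and z of clip3_mid in the frame of basket between 0 and 0.075 m) or (value of joint stop3 above 0.007 m and x of clip3_mid in the frame of rail between -0.13 and 0.13 m and y of clip3_mid in the frame of rail between -0.018 and 0.018 m and z of clip3_mid in the frame of rail between 0.075 and 0.092 m and angle between clip3_mid's own z axis and vertical below 0.15 rad and angle between the x axis of clip3_mid and the y axis of rail, either way round below 0.4 rad)) and ((value of joint stop4 below 0.007 m and x of clip4_mid in the frame of basket between -0.065 and 0.065 m and y of clip4_mid in the frame of basket between -0.055 and 0.055 m and z of clip4_mid in the frame of basket between 0 and 0.075 m) or (value of joint stop4 above 0.007 m and x of clip4_mid in the frame of rail between -0.13 and 0.13 m and y of clip4_mid in the frame of rail between -0.018 and 0.018 m and z of clip4_mid in the frame of rail between 0.075 and 0.092 m and angle between clip4_mid's own z axis and vertical below 0.15 rad and angle between the x axis of clip4_mid and the y axis of rail, either way round below 0.4 rad)) and x of card1_fin in the frame of tray between -0.065 and 0.065 m and y of card1_fin in the frame of tray between -0.095 and 0.095 m and z of card1_fin in the frame of tray between 0 and 0.06 m and x of card2_fin in the frame of tray between -0.065 and 0.065 m and y of card2_fin in the frame of tray between -0.095 and 0.095 m and z of card2_fin in the frame of tray between 0 and 0.06 m and x of card3_fin in the frame of tray between -0.065 and 0.065 m and y of card3_fin in the frame of tray between -0.095 and 0.095 m and z of card3_fin in the frame of tray between 0 and 0.06 m and x of card4_fin in the frame of tray between -0.065 and 0.065 m and y of card4_fin in the frame of tray between -0.095 and 0.095 m and z of card4_fin in the frame of tray between 0 and 0.06 m), for 0.2 s.
2. The bail is raised upright while the basket stands on the bench (value of joint bail between 0.95 and 1.5 rad and height (world z) of basket below 0.01 m), for 0.2 s.
At the end, for the whole second after the job is handed in: All cards in the tray; each good clip flat across the rail, its middle within 18 mm of the centre line, square within 0.4 rad; each weak clip in the basket below its rim; the basket hangs at rest off the bench, upright within 0.3 rad, bail bar across both prongs (all of step 1 and x of bail_grip in the frame of stand between -0.137 and -0.03 m and y of bail_grip in the frame of stand between -0.03 and 0.03 m and z of bail_grip in the frame of stand between 0.198 and 0.216 m and height (world z) of basket above 0.02 m and angle between basket's own z axis and vertical below 0.3 rad and linear speed of basket below 0.08 m/s and contact force between basket and stand above 1.5 N); the robot touches nothing.
It fails at once if A clip is moved more than 30 mm with its card still in it ((distance of clip1_mid from where it was at the start of the episode above 0.03 m and x of card1_fin in the frame of clip1_mid between -0.104 and -0.067 m and y of card1_fin in the frame of clip1_mid between -0.02 and 0.02 m and z of card1_fin in the frame of clip1_mid between -0.01 and 0.03 m) or (distance of clip2_mid from where it was at the start of the episode above 0.03 m and x of card2_fin in the frame of clip2_mid between -0.104 and -0.067 m and y of card2_fin in the frame of clip2_mid between -0.02 and 0.02 m and z of card2_fin in the frame of clip2_mid between -0.01 and 0.03 m) or (distance of clip3_mid from where it was at the start of the episode above 0.03 m and x of card3_fin in the frame of clip3_mid between -0.104 and -0.067 m and y of card3_fin in the frame of clip3_mid between -0.02 and 0.02 m and z of card3_fin in the frame of clip3_mid between -0.01 and 0.03 m) or (distance of clip4_mid from where it was at the start of the episode above 0.03 m and x of card4_fin in the frame of clip4_mid between -0.104 and -0.067 m and y of card4_fin in the frame of clip4_mid between -0.02 and 0.02 m and z of card4_fin in the frame of clip4_mid between -0.01 and 0.03 m)).
It fails at once if A bystander is moved more than 30 mm (distance of any of horn, jar, driver, spanner, booster, shimbox from where it was at the start of the episode above 0.03 m).
Of clip1, clip2, clip3, clip4 only 3 to 4 are there at a start; the rules pass over those that are not, and their reading is None.
At some moment in a run one of basket, tray may be knocked a few centimetres aside while the robot is not near it.
It also fails if it takes over 210 s, if anything falls off the work surface, if the arm or the gripper's body presses on something with over 40 N, if the wrist force passes 120 N, or if a joint passes its speed limit or range.

### The arm

A 6-joint arm with a two-finger parallel gripper is mounted at the origin on the work surface. World frame = base frame: x ahead of the robot, y to its left, z up, the work surface at z = 0. Lengths are in mm, angles in rad, forces in N, time in s.
With the tool pointing down it reaches from about 400 to 925 mm from the base axis. Payload 12.5 kg.
Tool frame: the origin (TCP) lies between the finger pads; the fingertips stand 11 mm ahead of it and the grasp point (between the pads) lies 8 mm behind it (env.tip_extent is the distance from the TCP to the fingertips, in mm); x points along the fingers, z is the direction in which the jaws open and shut, and the axes are right-handed (so a half turn about x gives the same grasp; the last joint's range is limited). The gripper opens to 95 mm and grips with 3 to 60 N. Pads are 20 mm wide; open, the fingers measure 119 mm over their backs; the gripper's body (75 mm by 180 mm) begins 59 mm behind the grasp point.
Start: joints at [-1.367, 0.491, 1.559, -0, 1.092, -0.106], TCP at [190.565, -595.257, 225.661] pointing down, gripper open.
Joint ranges: [-3.1, 3.1], [-0.84, 2.19], [0.05, 2.79], [-1.13, 4.28], [0.06, 2.93], [-2.69, 2.69]. Speed limits (rad/s): [2.22, 2.22, 2.79, 3.14, 3.14, 3.14].

### API

Orientations are given as [roll, pitch, yaw] about the fixed x, y, z axes, in that order (R = Rz(yaw) Ry(pitch) Rx(roll)).
In Python, from cell import status, imaging, env gives the robot as it stands. The module is installed in compiled form; this text tells all that it offers.
- The arm moves only by the tool apply_moves, never from a script. Its argument "increments" is a list of rows, each a list of 5 numbers: the closure, from 0 (fully open) to 1 (shut), then the shift along the tool's x, y, z in mm, then the turn about the tool's x in degrees. A call has 1 to 10 rows; each row shifts and turns the commanded pose from where the row before left it, along the tool's axes as they then stand; what a row does not reach is not made up. A row lasts 1/10 s, in which the tool goes at most 50 mm and 8.59 degrees, less where a joint would pass 70% of its speed; a pose out of reach is approached as far as the arm can. A call with a gripper value outside its range is refused whole. The fingers move at their own pace and stop on an object; the grip force is fixed at half the most. Time passes only in rows, so rows that do not move let the fingers close. It gives the time, the measured TCP pose, the force and the opening at its end, in the units of the state.
- status.state(): the state, without advancing time (a new reading comes with each control period).
- imaging.read_camera(name): name is "side" or "top" or "wrist"; returns a dict with "pixels" (400x640x3 uint8, red, green, blue), "fovy" (degrees; the focal length in pixels is half the picture's height over the tangent of half this angle, whatever the lens; pixels are square), "cx", "cy" (the principal point, pixels), "distortion" ([k1, k2, p1, p2, k3] as OpenCV has them; the pictures are not rectified), "R" (3x3) and "t" (3): a world point X has camera coordinates R X + t. Camera axes: x right, y down, z forward; pixel columns grow to the right and rows downward; lengths in mm; the calibration is good to about 2 mm. A picture is of the moment at which its call begins. There is no depth.
- env.job_done(): hands the job in, once; it reports no verdict.
The state is a dict: "t": time; "joints": joint angles; "qvel": joint speeds; "tau": joint torques, N m; "eef_pos": TCP position; "tcp_rot": TCP orientation; "ft_force": force on the tool from outside, world axes, zero at the start; "moment": the same for the moment, N m; "opening": opening from 0.0 (shut) to 1.0 (fully open).
Only numpy, scipy, OpenCV 4.12 (cv2) and the standard library are available. Lean on these libraries where they do the work, as an engineer would, in place of code of your own. Each camera call takes 0.05 s, during which the arm holds its last target. There are 200 camera calls.

## Working session

There is one attempt and no reset: what is moved stays moved. The work goes in short steps, Python scripts to look and compute and a tool call to move; the robot and the scene stay as the last step left them, time stands still between calls to the robot, and variables do not carry over. Pictures are saved under pics/ and viewed, about 12 in all and at most 16, crops included, and the job is handed in when it is done.

Besides the shell and the picture viewer there is one more tool, called after "Call:" as name(argument=value, ...) on one line, values as JSON. apply_moves: Moves the arm, as the interface text tells. Its arguments: {"type":"object","properties":{"increments":{"type":"array"}},"required":["increments"]}

```bash
mkdir -p pics; cat > h.py <<'E'
import numpy as np, cv2
from cell import status, imaging, env
def K(c):
    f=200/np.tan(np.radians(c["fovy"]/2)); return np.array([[f,0,c["cx"]],[0,f,c["cy"]],[0,0,1.]])
def snap(name,fn=None):
    c=imaging.read_camera(name)
    if fn: cv2.imwrite("pics/"+fn,c["pixels"][:,:,::-1])
    return c
def ray(c,uv,z):
    n=cv2.undistortPoints(np.array([[uv]],float),K(c),np.array(c["distortion"],float))[0,0]
    R=np.array(c["R"]);o=-R.T@np.array(c["t"]);d=R.T@np.array([n[0],n[1],1]);return o+d*(z-o[2])/d[2]
def proj(c,X):
    p,_=cv2.projectPoints(np.array(X,float).reshape(-1,1,3),cv2.Rodrigues(np.array(c["R"],float))[0],np.array(c["t"],float),K(c),np.array(c["distortion"],float));return p[:,0]
E
python3 - <<'E'
from h import *
import pickle
print(status.state())
for n in ("top","side","wrist"):
    c=snap(n,n+"0.png"); pickle.dump(c,open(n+"0.pkl","wb")); print(n,c["fovy"],c["cx"],c["cy"],c["distortion"],(-np.array(c["R"]).T@np.array(c["t"])).round(0),np.array(c["R"]).round(3).tolist())
im=cv2.imread("pics/top0.png"); cv2.imwrite("pics/top0b.png",cv2.resize(im,(800,500),interpolation=cv2.INTER_CUBIC))
im=cv2.imread("pics/side0.png"); cv2.imwrite("pics/side0b.png",cv2.resize(im,(800,500),interpolation=cv2.INTER_CUBIC))
E
```

```text
{'t': 0.0, 'joints': array([-1.36662134e+00,  4.91608418e-01,  1.55948058e+00,  1.03992816e-05,
        1.09171974e+00, -1.05608033e-01]), 'qvel': array([ 2.09424061e-04, -1.04777055e-03,  9.62608800e-04, -4.13659519e-05,
       -4.66956081e-04, -1.99896489e-05]), 'tau': array([ 1.50562708e-03, -6.12649369e+01, -2.58187670e+01,  6.93025533e-02,
        4.81435668e-02, -8.78623246e-05]), 'eef_pos': array([ 190.50059472, -594.9970665 ,  225.02067532]), 'tcp_rot': array([3.02840087, 1.5695802 , 1.76738277]), 'ft_force': array([0.05028697, 0.99771795, 0.03215071]), 'moment': array([-0.03240453, -0.00998628, -0.01718468]), 'opening': 1.0012380898174313}
top 46.01764546457582 318.6234886059139 200.16657557213256 [-0.13900899  0.          0.          0.          0.        ] [ 282.  -59. 1612.] [[-0.034, -0.999, -0.007], [-0.978, 0.035, -0.207], [0.208, -0.001, -0.978]]
side 43.4258031572749 320.72478114956215 209.67074708399053 [-0.07237631  0.          0.          0.          0.        ] [-52. 801. 800.] [[-0.803, -0.596, -0.002], [-0.323, 0.437, -0.84], [0.502, -0.674, -0.543]]
wrist 63.90049065344497 314.13824658062015 200.14141664824783 [0.01823825 0.         0.         0.         0.        ] [ 268. -571.  384.] [[0.306, -0.952, -0.001], [-0.912, -0.293, 0.286], [-0.272, -0.086, -0.958]]
```

View pics/top0b.png

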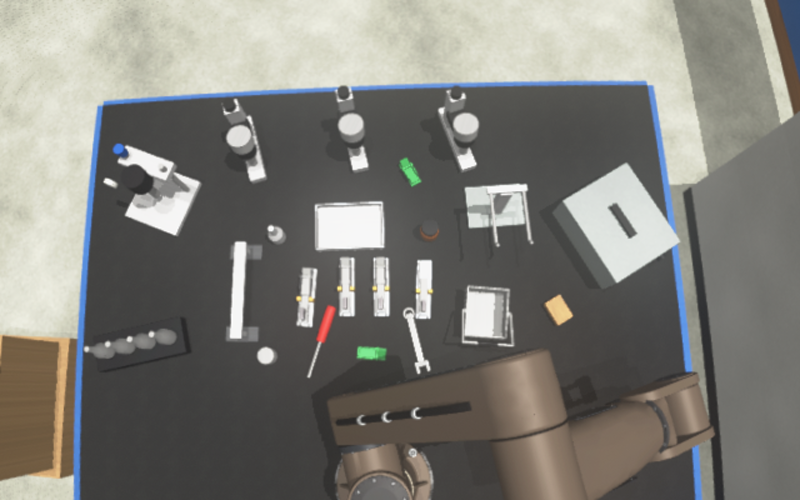

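View pics/side0b.png

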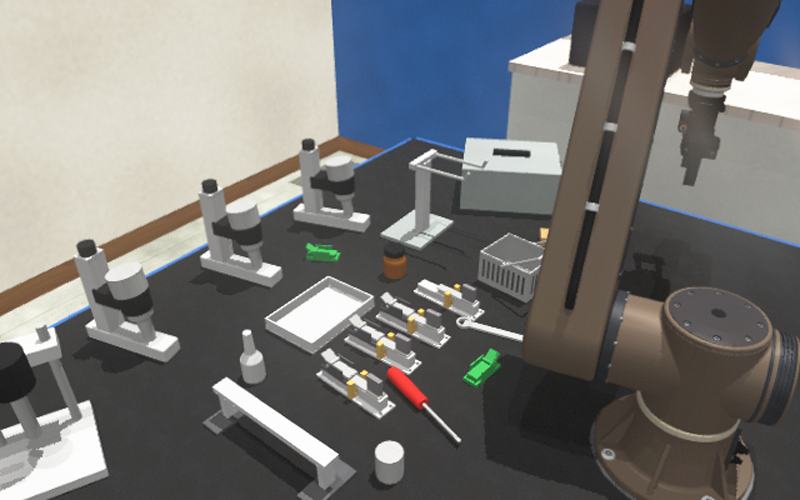

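The top view shows four stations at about (307,297), (347,287), (381,287) and (424,289), the tray at (350,226), the rail at (237,290), the basket at (487,316) and the stand at (497,205). The side view confirms this. I'll enlarge the stations and the basket next.

```bash
python3 - <<'E'
import cv2
im=cv2.imread("pics/top0.png")
a=cv2.resize(im[195:275,230:360],(780,480),interpolation=cv2.INTER_CUBIC);cv2.imwrite("pics/st.png",a)
a=cv2.resize(im[140:290,355:445],(360*1,600),interpolation=cv2.INTER_CUBIC)
b=cv2.resize(im[150:300,165:265],(400,600),interpolation=cv2.INTER_CUBIC)
cv2.imwrite("pics/bs.png",cv2.hconcat([a,b]))
E
```

```text
(no output)
```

View pics/st.png

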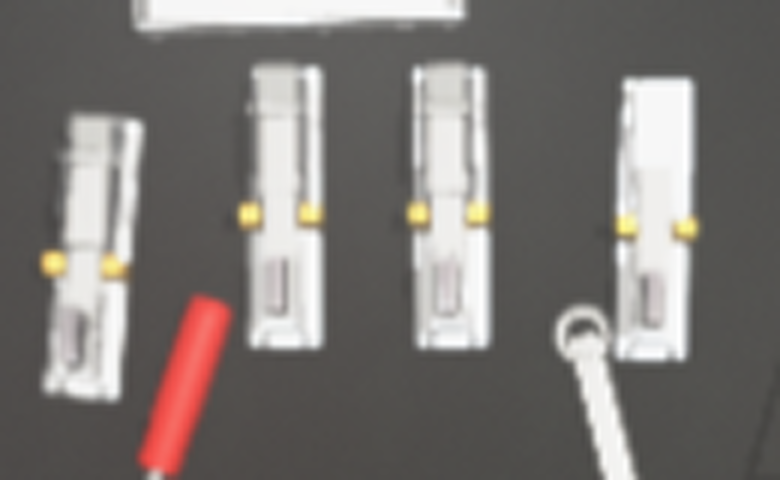

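View pics/bs.png

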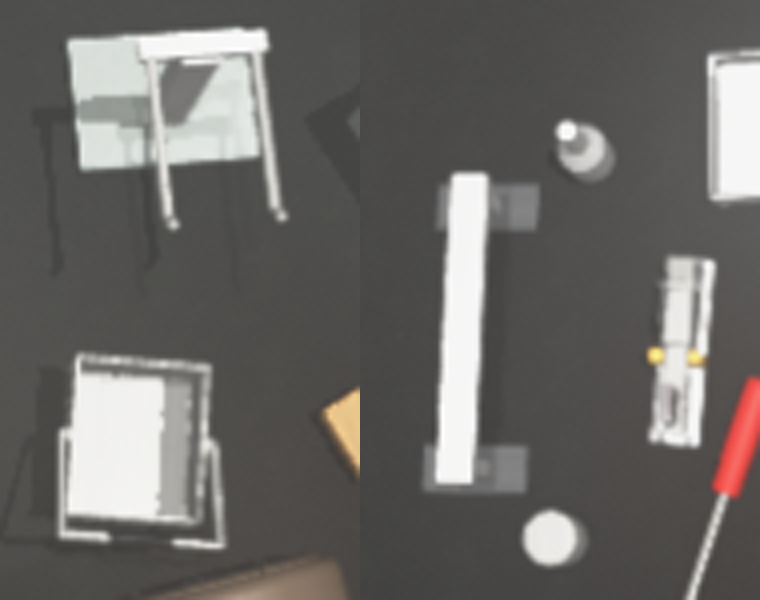

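The crop shows clips in the three left stations. The rightmost has no clip, only a loose card. Fins are at about crop (75,337), (277,287), (448,287) and (652,300), and the bail is folded towards -x.

```bash
cat > m0.py <<'E'
from h import *
import pickle
c=pickle.load(open("top0.pkl","rb"))
def s(x,y): return (230+(x+.5)/6-.5,195+(y+.5)/6-.5)
def l(x,y): return (355+(x+.5)/4-.5,140+(y+.5)/4-.5)
def r(x,y): return (165+(x-360+.5)/4-.5,150+(y+.5)/4-.5)
def P(n,uv,z): print(n,ray(c,uv,z).round(0))
for i,f in enumerate([((75,312),(75,365),(52,262),(112,264)),((277,258),(277,315),(248,213),(310,213)),((447,258),(447,315),(417,213),(477,213)),((655,275),(652,328),(625,226),(685,228))]):
    P("fin%d +x"%i,s(*f[0]),65);P("fin -x",s(*f[1]),65);P("postL",s(*f[2]),40);P("postR",s(*f[3]),40)
for p in [(452,173),(488,173),(437,484),(474,484)]:P("rail",r(*p),70)
for p in [(78,355),(210,366),(198,523),(70,517)]:P("basket rim",l(*p),75)
for p in [(60,536),(225,546)]:P("bail corner",l(*p),68+102*np.sin(.35))
for p in [(173,224),(281,215)]:P("tips",l(*p),220)
for p in [(137,45),(268,38)]:P("post top",l(*p),215)
for p in [(316/1.25,205/1.25),(383/1.25,203/1.25),(384/1.25,248/1.25),(317/1.25,250/1.25)]:P("tray",p,28)
for n,p in dict(horn=(276,235),jar=(429,230),spa=(409,314),spb=(422,371),dr0=(331,310),dr1=(310,375),boost=(266,355),shim=(558,310),green=(371,353)).items():P(n,(p[0]/1.25,p[1]/1.25),30)
E
python3 m0.py
```

```text
fin0 +x [462. 198.  65.]
fin -x [433. 198.  65.]
postL [494. 215.  40.]
postR [492. 181.  40.]
fin1 +x [489.  86.  65.]
fin -x [457.  86.  65.]
postL [518. 104.  40.]
postR [517.  69.  40.]
fin2 +x [486.  -8.  65.]
fin -x [454.  -7.  65.]
postL [515.   9.  40.]
postR [514. -25.  40.]
fin3 +x [ 472. -122.   65.]
fin -x [ 443. -119.   65.]
postL [ 504. -107.   40.]
postR [ 501. -141.   40.]
rail [650. 384.  70.]
rail [649. 353.  70.]
rail [388. 392.  70.]
rail [387. 361.  70.]
basket rim [ 507. -240.   75.]
basket rim [ 493. -349.   75.]
basket rim [ 365. -330.   75.]
basket rim [ 374. -226.   75.]
bail corner [ 358. -214.  103.]
bail corner [ 344. -346.  103.]
tips [ 583. -301.  220.]
tips [ 587. -385.  220.]
post top [ 728. -284.  215.]
post top [ 730. -388.  215.]
tray [756. 166.  28.]
tray [755. -22.  28.]
tray [626. -21.  28.]
tray [627. 164.  28.]
horn [673. 278.  30.]
jar [ 672. -147.   30.]
spa [441. -83.  30.]
spb [ 289. -112.   30.]
dr0 [459. 127.  30.]
dr1 [288. 186.  30.]
boost [343. 304.  30.]
shim [ 436. -488.   30.]
green [341.  22.  30.]
```

```bash
cat >> h.py <<'E'
from scipy.spatial.transform import Rotation as Ro
def pose():
    s=status.state(); return np.array(s["eef_pos"]),Ro.from_euler("xyz",s["tcp_rot"]).as_matrix(),s
def yawz(R): # angle of jaw axis in world, and camera-side tool y
    return np.degrees(np.arctan2(R[1,2],R[0,2]))
def plan(target,p=None,R=None,turn=0):
    """tool-frame shift from pose to target (world mm)"""
    if p is None: p,R,_=pose()
    return (R.T@(np.array(target)-p)).round(1)
def info():
    p,R,s=pose(); print("t",round(s["t"],2),"p",p.round(1),"jaw",round(yawz(R),2),"F",np.array(s["ft_force"]).round(2),"op",round(s["opening"]*95,1),"q6",round(s["joints"][5],2)); return p,R,s
E
python3 - <<'E'
from h import *
p,R,s=info(); print(R.round(4)); 
print(plan([420,-300,p[2]]), plan([440,40,p[2]],[420,-300,p[2]],R))
E
```

```text
t 0.15 p [ 190.5 -595.1  225.2] jaw -72.25 F [-0.75  0.17 -0.7 ] op 94.9 q6 -0.11
[[-1.000e-04  9.524e-01  3.048e-01]
 [ 8.000e-04  3.048e-01 -9.524e-01]
 [-1.000e+00  1.000e-04 -8.000e-04]]
[ 2.000e-01  3.085e+02 -2.111e+02] [ 3.000e-01  1.227e+02 -3.177e+02]
```

Call:
apply_moves(increments=[[0.5,0,38.6,-26.4,0],[0.5,0,38.6,-26.4,0],[0.5,0,38.6,-26.4,0],[0.5,0,38.6,-26.4,0],[0.5,0,38.6,-26.4,0],[0.5,0,38.6,-26.4,0],[0.5,0,38.6,-26.4,0],[0.5,0,38.6,-26.4,0],[0.5,0,0,0,8.5],[0.5,0,0,0,8.5]])

```text
t: 1.15
eef_pos: [421.1, -298.5, 225.6]
tcp_rot: [-2.013, 1.571, 2.709]
ft_force: [-0.3, -0.1, 0.6]
opening: 0.498
```

Call:
apply_moves(increments=[[0.5,0,0,0,0.75],[0.5,0,0,-45,0],[0.5,0,0,-45,0],[0.5,0,0,-45,0],[0.5,0,0,-45,0],[0.5,0,0,-45,0],[0.5,0,0,-45,0],[0.5,0,0,-45,0],[0.5,0,0,-25,0],[0.5,0,0,0,0]])

```text
t: 2.15
eef_pos: [420.0, 42.1, 225.6]
tcp_rot: [3.14, 1.571, 1.576]
ft_force: [-0.2, -0.1, 0.2]
opening: 0.502
```

```bash
python3 - <<'E'
from h import *
import pickle
info()
c=snap("wrist","w1.png"); pickle.dump(c,open("w1.pkl","wb"))
im=c["pixels"][:,:,::-1]; cv2.imwrite("pics/w1b.png",cv2.resize(im,(800,500),interpolation=cv2.INTER_CUBIC))
E
```

```text
t 2.15 p [420.   42.1 225.6] jaw -89.61 F [-0.15 -0.1   0.24] op 47.6 q6 1.51
```

View pics/w1b.png

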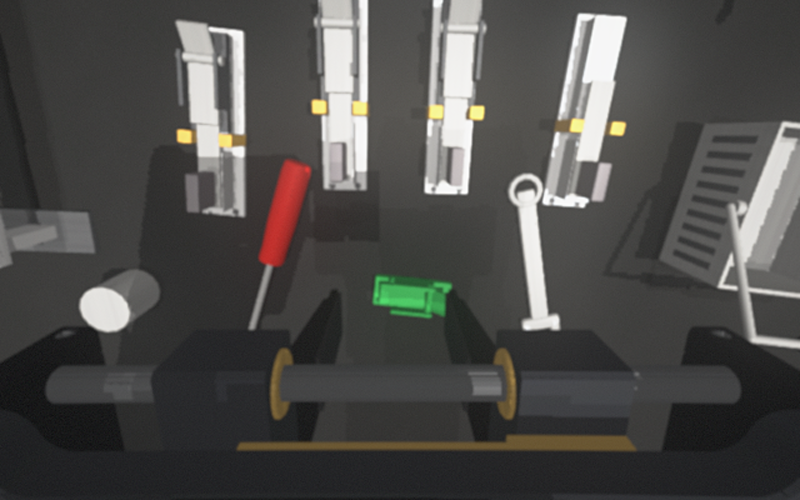

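Stations, spanner and green look-alike are all clear. I'll enlarge the strip.

```bash
python3 - <<'E'
import cv2
im=cv2.imread("pics/w1.png")
a=cv2.resize(im[60:175,130:270],None,fx=5,fy=5,interpolation=cv2.INTER_CUBIC)[:,:]
b=cv2.resize(im[60:175,330:510],None,fx=4,fy=4,interpolation=cv2.INTER_CUBIC)
a=cv2.resize(im[70:175,130:310],None,fx=800/180,fy=300/105*1.0,interpolation=cv2.INTER_CUBIC)
b=cv2.resize(im[70:175,330:510],None,fx=800/180,fy=300/105,interpolation=cv2.INTER_CUBIC)
cv2.imwrite("pics/w1c.png",cv2.vconcat([a,b]))
E
```

```text
(no output)
```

View pics/w1c.png

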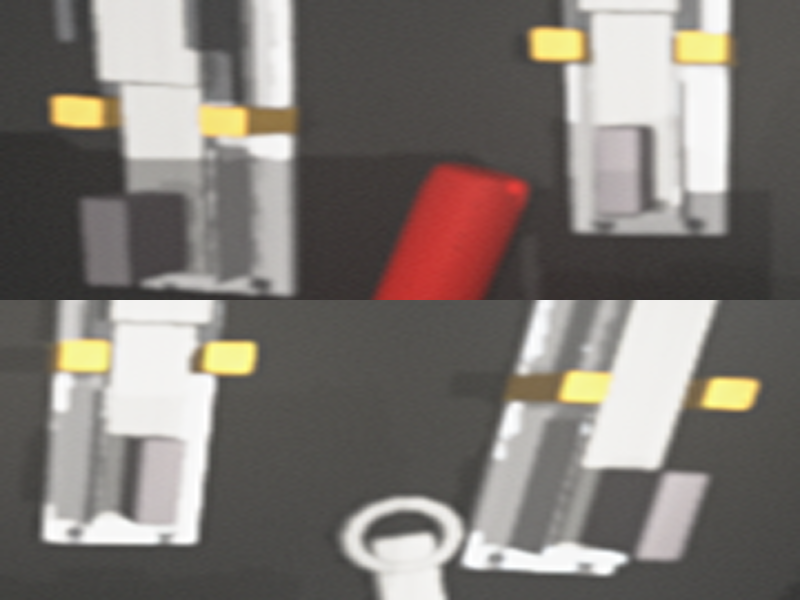

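```bash
python3 - <<'E'
from h import *
import pickle
c=pickle.load(open("w1.pkl","rb"))
def uv(x,y,u0): 
    return (u0+(x+.5)*180/800-.5, 70+(y+.5)*105/300-.5)
D=[(130,[(80,198),(128,198),(130,286),(86,285)],[(78,111),(224,121)]),
(130,[(595,128),(637,126),(640,213),(596,212)],[(557,44),(703,46)]),
(330,[(143,138),(184,138),(175,224),(136,222)],[(83,55),(230,57)]),
(330,[(665,173),(708,174),(683,260),(637,258)],[(586,87),(731,93)])]
for u0,f,ps in D:
    q=np.array([ray(c,uv(*p,u0),65) for p in f]); a=(q[0]+q[1])/2;b=(q[2]+q[3])/2;d=a-b
    P=np.array([ray(c,uv(*p,u0),40) for p in ps]);e=P[0]-P[1]
    print("fin",q.mean(0).round(1),"len",np.linalg.norm(d).round(1),"yaw",np.degrees(np.arctan2(d[1],d[0])).round(1),"w",np.linalg.norm(q[0]-q[1]).round(1),"posts",P.mean(0).round(1),"yaw",np.degrees(np.arctan2(-e[0],e[1])).round(1),np.linalg.norm(e).round(1), "line yaw",np.degrees(np.arctan2(*(P.mean(0)-q.mean(0))[1::-1])).round(1))
E
```

```text
fin [451.7 201.   65. ] len 30.6 yaw -6.2 w 10.5 posts [493.5 196.7  40. ] yaw -5.3 33.3 line yaw -5.8
fin [477.3  86.1  65. ] len 28.5 yaw -1.1 w 9.1 posts [518.8  85.2  40. ] yaw -0.6 33.2 line yaw -1.4
fin [474.5  -8.6  65. ] len 28.5 yaw -0.4 w 8.9 posts [515.9  -9.5  40. ] yaw -0.8 33.6 line yaw -1.2
fin [ 463.  -122.9   65. ] len 29.2 yaw -2.3 w 9.4 posts [ 504.9 -125.2   40. ] yaw -3.4 33.4 line yaw -3.2
```

```bash
cat >> h.py <<'E'
def Rd(yaw):
    a=np.radians(yaw); y=np.array([np.cos(a),np.sin(a),0]); x=np.array([0,0,-1.]); return np.stack([x,y,np.cross(x,y)],1)
def go(*wps):
    """wps: (x,y,z,yaw of tool y); prints turn then shift in turned frame"""
    p,R,_=info(); yaw=np.degrees(np.arctan2(R[1,1],R[0,1]))
    for *t,y in wps:
        Rn=Rd(y); d=(Rn.T@(np.array(t)-p)).round(1); print("turn",round(-(y-yaw),2),"shift",d,"len",np.linalg.norm(d).round(0)); p=np.array(t,float); yaw=y
E
python3 - <<'E'
from h import *
go((474.5,-8.6,90,-0.9),(474.5,-8.6,46,-0.9))
E
```

```text
t 2.2 p [420.1  40.8 225.6] jaw -89.67 F [0.54 1.01 0.64] op 47.8 q6 1.51
turn 1.23 shift [135.6  55.1  48.6] len 154.0
turn -0.0 shift [44.  0.  0.] len 44.0
```

Call:
apply_moves(increments=[[0.6,0,0,0,1.2],[0.6,27,11,9.7,0],[0.6,27,11,9.7,0],[0.6,27,11,9.7,0],[0.6,27,11,9.7,0],[0.6,27.6,11.1,9.8,0],[0.6,0,0,0,0],[0.6,0,0,0,0]])

```text
t: 3.0
eef_pos: [473.9, -10.5, 90.1]
tcp_rot: [-1.648, 1.569, 3.042]
ft_force: [0.7, 1.5, 1.1]
opening: 0.399
```

```bash
python3 - <<'E'
from h import *
go((474.5,-8.6,46,-0.9))
E
```

```text
t 3.0 p [473.9 -10.5  90.1] jaw -91.3 F [0.69 1.47 1.07] op 37.9 q6 1.43
turn -0.4 shift [44.1  0.5 -1.9] len 44.0
```

```bash
cat > dr.py <<'E'
# dead reckoning of commanded pose; append each call's rows
from h import *
def run(p,yaw,rows):
    for _,x,y,z,t in rows:
        p=p+Rd(yaw)@np.array([x,y,z]); yaw-=t
    return p,yaw
E
python3 - <<'E'
from dr import *
p=np.array([190.565,-595.257,225.661]);yaw=17.75
R1=[[0,0,38.6,-26.4,0]]*8+[[0,0,0,0,8.5]]*2+[[0,0,0,0,.75]]+[[0,0,0,-45,0]]*7+[[0,0,0,-25,0]]
p,yaw=run(p,yaw,R1);print(p,yaw)
p,yaw=run(p,yaw,[[0,0,0,0,1.2],[0,135.6,55.1,48.6,0]]);print(p,yaw)
for i in range(6):
    c=snap("wrist"); info()
E
```

```text
[420.27748298  40.03108842 225.661     ] 0.0
[474.34759703  -9.71218013  90.061     ] -1.2
t 3.05 p [474.1 -10.2  90.8] jaw -91.26 F [-0.64 -0.13  0.09] op 38.0 q6 1.43
t 3.1 p [474.3  -9.9  91.2] jaw -91.23 F [1.02 0.4  0.48] op 38.2 q6 1.43
t 3.15 p [474.4  -9.7  91.3] jaw -91.2 F [0.88 0.35 0.26] op 37.8 q6 1.43
t 3.2 p [474.4  -9.6  91.3] jaw -91.19 F [ 0.11 -0.34  0.15] op 38.0 q6 1.43
t 3.25 p [474.5  -9.6  91.2] jaw -91.18 F [ 0.05 -0.38  0.18] op 37.7 q6 1.43
t 3.3 p [474.4  -9.5  91. ] jaw -91.17 F [-0.25 -0.6   0.15] op 38.0 q6 1.43
```

Call:
apply_moves(increments=[[0.6,15,0,-1,0],[0.6,15,0,0,0],[0.6,15,0,0,0],[0.6,0,0,0,0],[1,0,0,0,0],[1,0,0,0,0],[1,0,0,0,0],[1,0,0,0,0],[1,0,0,0,0],[1,0,0,0,0]])

```text
t: 4.3
eef_pos: [474.6, -8.7, 45.5]
tcp_rot: [1.385, 1.57, -0.207]
ft_force: [-0.3, 0.4, 5.8]
opening: 0.099
```

Call:
apply_moves(increments=[[1,0,-1.5,0,0],[1,0,-1.5,0,0],[1,0,-1.5,0,0],[1,0,-1.5,0,0]])

```text
t: 4.7
eef_pos: [470.3, -8.9, 45.5]
tcp_rot: [1.435, 1.566, -0.157]
ft_force: [8.1, 1.0, 2.0]
opening: 0.103
```

Call:
apply_moves(increments=[[1,0,-1.5,0,0],[1,0,-1.5,0,0]])

```text
t: 4.9
eef_pos: [467.3, -8.8, 45.5]
tcp_rot: [1.43, 1.566, -0.161]
ft_force: [6.6, 1.2, 2.2]
opening: 0.103
```

Call:
apply_moves(increments=[[1,0,-1.5,0,0],[1,0,-1.5,0,0]])

```text
t: 5.1
eef_pos: [464.3, -8.8, 45.5]
tcp_rot: [1.427, 1.566, -0.165]
ft_force: [7.8, 0.3, 3.2]
opening: 0.103
```

Call:
apply_moves(increments=[[1,0,-1.5,0,0],[1,0,-1.5,0,0]])

```text
t: 5.3
eef_pos: [461.3, -8.7, 45.5]
tcp_rot: [1.425, 1.566, -0.166]
ft_force: [7.4, 0.7, 2.5]
opening: 0.106
```

Call:
apply_moves(increments=[[1,0,-1.5,0,0],[1,0,-1.5,0,0]])

```text
t: 5.5
eef_pos: [458.6, -8.7, 45.5]
tcp_rot: [1.425, 1.565, -0.167]
ft_force: [9.0, -0.1, 0.1]
opening: 0.103
```

Call:
apply_moves(increments=[[1,0,-1.5,0,0],[1,0,-1.5,0,0]])

```text
t: 5.7
eef_pos: [455.6, -8.7, 45.5]
tcp_rot: [1.42, 1.565, -0.172]
ft_force: [8.2, -0.7, 1.1]
opening: 0.102
```

```bash
python3 - <<'E'
from h import *
info(); c=snap("wrist","w2.png"); info()
E
```

```text
t 5.7 p [455.6  -8.7  45.5] jaw -91.21 F [ 8.2  -0.7   1.05] op 9.7 q6 1.43
t 5.75 p [455.3  -8.7  45.5] jaw -91.21 F [ 7.71 -0.11  1.16] op 9.8 q6 1.43
```

View pics/w2.png

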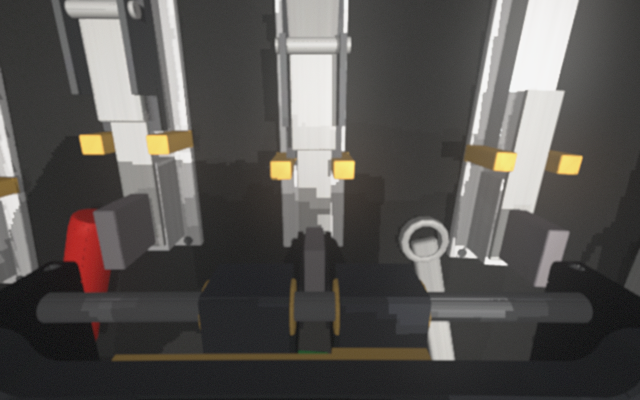

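The middle station's brass posts are now at (283,166) and (344,168), which is lower than the neighbours' posts, and the pull reads 7–9 N. That looks like a good clip; I'll keep drawing slowly.

```bash
cat >> h.py <<'E'
def posts(c,a,b): 
    P=(ray(c,a,40)+ray(c,b,40))/2; print("posts",P.round(1)); return P
E
python3 - <<'E'
from h import *
c=snap("wrist"); posts(c,(281,167),(343,168)); posts(c,(97,144),(161,144))
E
```

```text
posts [504.9  -9.5  40. ]
posts [518.7  82.8  40. ]
```

Call:
apply_moves(increments=[[1,0,-1.5,0,0],[1,0,-1.5,0,0],[1,0,-1.5,0,0],[1,0,-1.5,0,0],[1,0,-1.5,0,0],[1,0,-1.5,0,0],[1,0,-1.5,0,0],[1,0,-1.5,0,0],[1,0,-1.5,0,0],[1,0,-1.5,0,0]])

```text
t: 6.8
eef_pos: [440.5, -8.4, 45.4]
tcp_rot: [1.415, 1.566, -0.177]
ft_force: [7.9, 0.4, 0.1]
opening: 0.102
```

Call:
apply_moves(increments=[[1,0,-1.5,0,0],[1,0,-1.5,0,0],[1,0,-1.5,0,0],[1,0,-1.5,0,0],[1,0,-1.5,0,0],[1,0,-1.5,0,0],[1,0,-1.5,0,0],[1,0,-1.5,0,0],[1,0,-1.5,0,0],[1,0,-1.5,0,0]])

```text
t: 7.8
eef_pos: [424.1, -7.8, 45.3]
tcp_rot: [1.38, 1.568, -0.212]
ft_force: [3.0, -0.0, 6.0]
opening: 0.105
```

Call:
apply_moves(increments=[[1,0,-2,0,0],[1,0,-2,0,0],[1,0,-2,0,0],[1,0,-2,0,0],[1,0,-2,0,0],[1,0,-2,0,0],[1,0,0,0,0],[1,0,0,0,0]])

```text
t: 8.6
eef_pos: [411.7, -7.5, 45.3]
tcp_rot: [1.334, 1.569, -0.258]
ft_force: [2.4, 0.0, 7.6]
opening: 0.102
```

```bash
python3 - <<'E'
from h import *
c=snap("top","t1.png");c=snap("wrist","w3.png");  info()
E
```

```text
t 8.7 p [411.7  -7.5  45.3] jaw -91.2 F [ 1.98 -1.05  7.48] op 9.8 q6 1.41
```

View pics/w3.png

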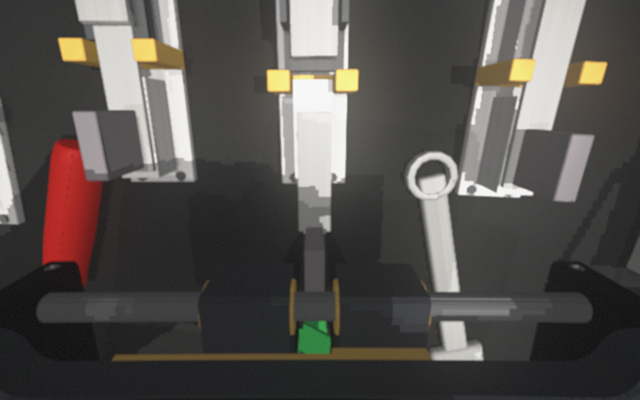

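The card is clear of the clip, with its tip at (313,95), and the slide has been dragged about 12 mm: posts now at (279,80) and (346,80), (504.9) against 515.9. This clip is good. I'll carry the card to the tray and look again there.

Call:
apply_moves(increments=[[1,-30,0,0,0],[1,-48,0,0,0],[1,-48,0,0,0],[1,0,48,-4,-1.2],[1,0,48,-4,0],[1,0,48,-4,0],[1,0,48,-4,0],[1,0,0,0,0],[1,0,0,0,0],[1,0,0,0,0]])

```text
t: 9.7
eef_pos: [602.1, 7.6, 170.5]
tcp_rot: [-1.592, 1.569, 3.121]
ft_force: [-0.5, -0.7, -0.9]
opening: 0.106
```

```bash
python3 - <<'E'
from h import *
c=snap("wrist","w4.png");  info()
import pickle; pickle.dump(c,open("w4.pkl","wb"))
E
```

```text
t 9.75 p [602.2   7.6 170.9] jaw -90.01 F [-0.45 -1.25 -0.76] op 10.0 q6 1.47
```

View pics/w4.png

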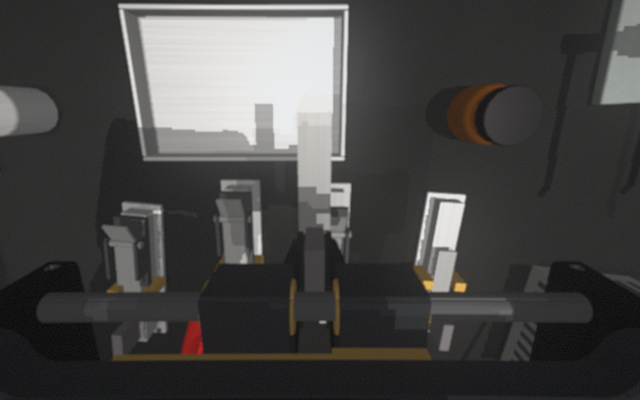

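Tray rim corners are at about (120,6), (349,6), (345,160) and (143,160), with the card held ahead.

```bash
python3 - <<'E'
from h import *
import pickle; c=pickle.load(open("w4.pkl","rb"))
q=np.array([ray(c,p,28) for p in [(120,6),(349,6),(345,160),(143,160)]]); print(q.round(1),q.mean(0))
m=q.mean(0)
go((m[0]-31,m[1]-58,100,0),(m[0]-31,m[1]-58,21,0))
E
```

```text
[[759.1 166.2  28. ]
 [760.1 -21.9  28. ]
 [632.5 -22.5  28. ]
 [632.1 167.7  28. ]] [695.93914854  72.36814361  28.        ]
t 9.75 p [602.2   7.6 170.9] jaw -90.01 F [-0.45 -1.25 -0.76] op 10.0 q6 1.47
turn -0.01 shift [70.9 62.7 -6.8] len 95.0
turn 0 shift [79.  0.  0.] len 79.0
```

Call:
apply_moves(increments=[[1,23,31,-3.4,0],[1,47,31,-3.4,0],[1,30,0,0,0],[1,30,0,0,0],[1,17,0,0,0],[1,3,0,0,0],[1,0,0,0,0],[0.76,0,0,0,0],[0.76,0,0,0,0],[0.76,0,0,0,0]])

```text
t: 10.75
eef_pos: [662.3, 13.9, 27.4]
tcp_rot: [1.428, 1.569, -0.143]
ft_force: [0.3, 0.3, 0.6]
opening: 0.233
```

Call:
apply_moves(increments=[[0.76,-15,0,0,0],[0.76,-25,0,0,0],[0.76,-45,0,0,0],[0.76,-45,0,0,0],[0.6,0,-40,-5,0],[0.6,0,-40,-18,0],[0.6,0,-40,-18,0],[0.6,0,-40,-18,0],[0.6,0,0,0,0],[0.6,0,0,0,0]])

```text
t: 11.75
eef_pos: [502.2, 73.4, 157.9]
tcp_rot: [1.524, 1.568, -0.045]
ft_force: [0.9, -0.5, 0.3]
opening: 0.401
```

```bash
python3 - <<'E'
from h import *
c=snap("top","t2.png"); cv2.imwrite("pics/t2b.png",cv2.resize(c["pixels"][140:300,170:450,::-1],(784,448),interpolation=cv2.INTER_CUBIC))
go((477.3,86.1,80,-1.1),(477.3,86.1,47,-1.1))
E
```

```text
t 11.8 p [502.9  73.  157.5] jaw -89.98 F [-0.51  0.35  0.25] op 38.2 q6 1.58
turn 1.12 shift [ 77.5 -25.9 -12.6] len 83.0
turn -0.0 shift [33.  0.  0.] len 33.0
```

View pics/t2b.png

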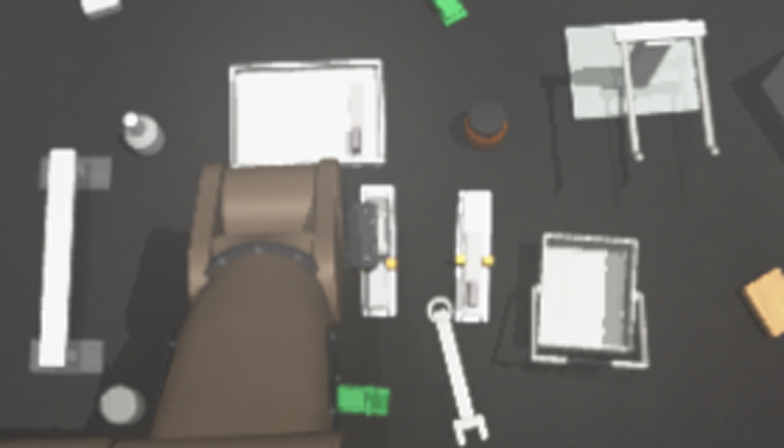

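The card lies in the tray at (355,120), and the basket is undisturbed. Next is station 1.

Call:
apply_moves(increments=[[0.6,0,0,0,1.1],[0.6,25,-13,-6,0],[0.6,25,-13,-6.6,0],[0.6,27.5,0,0,0],[0.6,0,0,0,0],[0.6,0,0,0,0],[0.6,0,0,0,0]])

```text
t: 12.5
eef_pos: [477.2, 85.9, 79.8]
tcp_rot: [1.569, 1.569, -0.022]
ft_force: [-1.1, -0.6, -0.3]
opening: 0.397
```

```bash
python3 - <<'E'
from h import *
go((477.3,86.1,47,-1.1))
E
```

```text
t 12.5 p [477.2  85.9  79.8] jaw -91.14 F [-1.06 -0.55 -0.26] op 37.7 q6 1.63
turn -0.04 shift [32.8  0.1 -0.2] len 33.0
```

Call:
apply_moves(increments=[[0.6,11,0,0,0],[0.6,11,0,0,0],[0.6,10.5,0,0,0],[0.6,0,0,0,0],[1,0,0,0,0],[1,0,0,0,0],[1,0,0,0,0],[1,0,0,0,0],[1,0,0,0,0],[1,0,0,0,0]])

```text
t: 13.5
eef_pos: [476.3, 86.1, 46.6]
tcp_rot: [1.51, 1.57, -0.08]
ft_force: [-0.0, 0.8, 3.9]
opening: 0.105
```

Call:
apply_moves(increments=[[1,0,-1.5,0,0],[1,0,-1.5,0,0]])

```text
t: 13.7
eef_pos: [473.9, 86.2, 46.6]
tcp_rot: [1.572, 1.569, -0.018]
ft_force: [2.4, 0.5, 3.5]
opening: 0.108
```

Call:
apply_moves(increments=[[1,0,-1.5,0,0],[1,0,-1.5,0,0]])

```text
t: 13.9
eef_pos: [470.7, 86.2, 46.6]
tcp_rot: [1.564, 1.569, -0.026]
ft_force: [4.5, -0.5, 5.9]
opening: 0.105
```

Call:
apply_moves(increments=[[1,0,-1.5,0,0],[1,0,-1.5,0,0]])

```text
t: 14.1
eef_pos: [467.7, 86.3, 46.6]
tcp_rot: [1.559, 1.569, -0.031]
ft_force: [4.4, -0.8, 4.5]
opening: 0.101
```

Call:
apply_moves(increments=[[1,0,-1.5,0,0],[1,0,-1.5,0,0],[1,0,-1.5,0,0],[1,0,-1.5,0,0]])

```text
t: 14.5
eef_pos: [461.7, 86.4, 46.6]
tcp_rot: [1.579, 1.569, -0.011]
ft_force: [4.7, -0.1, 5.4]
opening: 0.101
```

Call:
apply_moves(increments=[[1,0,-1.5,0,0],[1,0,-1.5,0,0],[1,0,-1.5,0,0],[1,0,-1.5,0,0],[1,0,-1.5,0,0],[1,0,-1.5,0,0],[1,0,-1.5,0,0],[1,0,-1.5,0,0],[1,0,-1.5,0,0],[1,0,-1.5,0,0]])

```text
t: 15.5
eef_pos: [446.5, 86.7, 46.6]
tcp_rot: [1.561, 1.57, -0.029]
ft_force: [3.4, -0.4, 6.0]
opening: 0.101
```

Call:
apply_moves(increments=[[1,0,-1.5,0,0],[1,0,-1.5,0,0],[1,0,-1.5,0,0],[1,0,-1.5,0,0],[1,0,-1.5,0,0],[1,0,-1.5,0,0],[1,0,-1.5,0,0],[1,0,-1.5,0,0],[1,0,-1.5,0,0],[1,0,-1.5,0,0]])

```text
t: 16.5
eef_pos: [431.4, 87.0, 46.5]
tcp_rot: [1.534, 1.57, -0.056]
ft_force: [4.5, -0.3, 5.4]
opening: 0.103
```

Call:
apply_moves(increments=[[1,0,-2,0,0],[1,0,-2,0,0],[1,0,-2,0,0],[1,0,-2,0,0],[1,0,-2,0,0],[1,0,-2,0,0],[1,0,-2,0,0],[1,0,0,0,0],[1,0,0,0,0]])

```text
t: 17.4
eef_pos: [417.0, 87.2, 46.5]
tcp_rot: [0.624, 1.571, -0.966]
ft_force: [1.2, -0.1, 7.4]
opening: 0.106
```

```bash
cat >> h.py <<'E'
def brass(c,z=40):
    hsv=cv2.cvtColor(c["pixels"],cv2.COLOR_RGB2HSV); m=cv2.inRange(hsv,(18,140,110),(32,255,255)); m[270:]=0
    n,_,st,ce=cv2.connectedComponentsWithStats(m)
    for i in range(1,n):
        if st[i,4]>30: print("brass",ce[i].round(0),st[i,4],ray(c,ce[i],z).round(1))
E
python3 - <<'E'
from h import *
c=snap("wrist","w5.png");  info(); brass(c)
E
```

```text
t 17.45 p [417.   87.3  46.5] jaw -91.09 F [ 1.7  -0.2   7.11] op 10.0 q6 1.64
brass [270.  60.] 55 [518.4 105.3  40. ]
brass [551.  83.] 49 [505.4 -29.2  40. ]
brass [ 59. 114.] 693 [495.2 210.8  40. ]
brass [123. 119.] 387 [492.3 180.1  40. ]
```

View pics/w5.png

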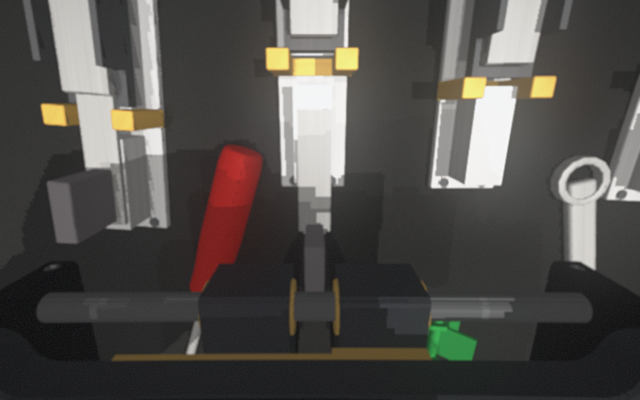

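Station 1's posts, at (278,58) and (346,58), are at x≈518.4, unchanged, so that clip is weak and its card is out. I'll put the card in the tray.

Call:
apply_moves(increments=[[1,-20,0,0,0],[1,-48,0,0,0],[1,-45,0,0,-1.1],[1,0,46,6.2,0],[1,0,46,6.2,0],[1,0,46,6.2,0],[1,0,46,6.2,0],[1,0,46,6.2,0],[1,0,16,2.3,0],[1,0,0,0,0]])

```text
t: 18.45
eef_pos: [663.6, 53.5, 157.5]
tcp_rot: [-1.552, 1.568, -3.123]
ft_force: [-0.5, 0.9, -1.3]
opening: 0.102
```

Call:
apply_moves(increments=[[1,40,0,0,0],[1,45,0,0,0],[1,35,0,0,0],[1,15,0,0,0],[1,1,0,0,0],[1,0,0,0,0],[0.76,0,0,0,0],[0.76,0,0,0,0],[0.76,0,0,0,0]])

```text
t: 19.35
eef_pos: [663.5, 54.0, 24.3]
tcp_rot: [1.469, 1.57, -0.102]
ft_force: [-0.2, -0.1, 0.5]
opening: 0.232
```

```bash
python3 - <<'E'
from h import *
info()
E
```

```text
t 19.35 p [663.5  54.   24.3] jaw -90.0 F [-0.22 -0.09  0.54] op 22.0 q6 1.55
```

Call:
apply_moves(increments=[[0.76,-15,0,0,0],[0.76,-25,0,0,0],[0.76,-45,0,0,0],[0.7,-45,0,0,0],[0.6,0,-38,-26,0],[0.6,0,-38,-26,0],[0.6,0,-38,-26,0],[0.6,0,-38,-26,0],[0.6,0,-38,-26,5.8],[0.6,0,0,0,0]])

```text
t: 20.35
eef_pos: [469.2, 185.9, 154.7]
tcp_rot: [-1.554, 1.57, 3.057]
ft_force: [-0.5, -0.8, -0.2]
opening: 0.401
```

Call:
apply_moves(increments=[[0.6,35,-20,-18,0],[0.6,37,0,0,0],[0.6,0,0,0,0],[0.6,0,0,0,0],[0.6,0,0,0,0]])

```text
t: 20.85
eef_pos: [456.4, 203.8, 83.1]
tcp_rot: [1.912, 1.568, 0.24]
ft_force: [1.1, 0.7, -0.1]
opening: 0.4
```

```bash
python3 - <<'E'
from h import *
snap("wrist"); go((451.7,201,47,-5.8))
E
```

```text
t 20.9 p [456.3 203.8  83.1] jaw -95.83 F [ 0.13 -0.72 -0.18] op 37.8 q6 1.96
turn -0.03 shift [36.1 -4.3  3.2] len 36.0
```

Call:
apply_moves(increments=[[0.6,8,-4.3,3.2,0],[0.6,10,0,0,0],[0.6,10,0,0,0],[0.6,8,0,0,0],[0.6,0,0,0,0],[1,0,0,0,0],[1,0,0,0,0],[1,0,0,0,0],[1,0,0,0,0],[1,0,0,0,0]])

```text
t: 21.9
eef_pos: [450.6, 201.2, 45.6]
tcp_rot: [1.731, 1.57, 0.059]
ft_force: [-0.7, -1.2, 1.8]
opening: 0.104
```

Call:
apply_moves(increments=[[1,0,-1.5,0,0],[1,0,-1.5,0,0]])

```text
t: 22.1
eef_pos: [448.0, 201.5, 45.6]
tcp_rot: [1.85, 1.569, 0.178]
ft_force: [2.4, 0.1, 3.0]
opening: 0.104
```

Call:
apply_moves(increments=[[1,0,-1.5,0,0],[1,0,-1.5,0,0]])

```text
t: 22.3
eef_pos: [444.9, 201.8, 45.6]
tcp_rot: [1.852, 1.569, 0.18]
ft_force: [2.7, -0.1, 4.5]
opening: 0.107
```

Call:
apply_moves(increments=[[1,0,-1.5,0,0],[1,0,-1.5,0,0]])

```text
t: 22.5
eef_pos: [441.9, 202.1, 45.6]
tcp_rot: [1.865, 1.57, 0.193]
ft_force: [4.4, 0.0, 5.9]
opening: 0.108
```

Call:
apply_moves(increments=[[1,0,-1.5,0,0],[1,0,-1.5,0,0],[1,0,-1.5,0,0],[1,0,-1.5,0,0]])

```text
t: 22.9
eef_pos: [436.0, 202.8, 45.6]
tcp_rot: [1.882, 1.569, 0.21]
ft_force: [3.8, 0.5, 5.4]
opening: 0.101
```

Call:
apply_moves(increments=[[1,0,-1.5,0,0],[1,0,-1.5,0,0],[1,0,-1.5,0,0],[1,0,-1.5,0,0],[1,0,-1.5,0,0],[1,0,-1.5,0,0],[1,0,-1.5,0,0],[1,0,-1.5,0,0],[1,0,-1.5,0,0],[1,0,-1.5,0,0]])

```text
t: 23.9
eef_pos: [420.9, 204.3, 45.5]
tcp_rot: [1.873, 1.57, 0.201]
ft_force: [3.0, -0.5, 7.0]
opening: 0.104
```

Call:
apply_moves(increments=[[1,0,-1.5,0,0],[1,0,-1.5,0,0],[1,0,-1.5,0,0],[1,0,-1.5,0,0],[1,0,-1.5,0,0],[1,0,-1.5,0,0],[1,0,-1.5,0,0],[1,0,-1.5,0,0],[1,0,-1.5,0,0],[1,0,-1.5,0,0]])

```text
t: 24.9
eef_pos: [405.9, 205.7, 45.5]
tcp_rot: [1.862, 1.57, 0.19]
ft_force: [3.3, -0.0, 5.7]
opening: 0.109
```

Call:
apply_moves(increments=[[1,0,-2,0,0],[1,0,-2,0,0],[1,0,-2,0,0],[1,0,-2,0,0],[1,0,-2,0,0],[1,0,-2,0,0],[1,0,-2,0,0],[1,0,0,0,0],[1,0,0,0,0]])

```text
t: 25.8
eef_pos: [391.6, 207.1, 45.5]
tcp_rot: [1.158, 1.571, -0.514]
ft_force: [0.7, 0.6, 7.3]
opening: 0.105
```

```bash
python3 - <<'E'
from h import *
c=snap("wrist","w6.png");  info(); brass(c)
E
```

```text
t 25.85 p [391.6 207.1  45.5] jaw -95.79 F [0.6  0.16 6.66] op 9.9 q6 2.01
brass [268.  56.] 66 [495.7 217.7  40. ]
```

View pics/w6.png

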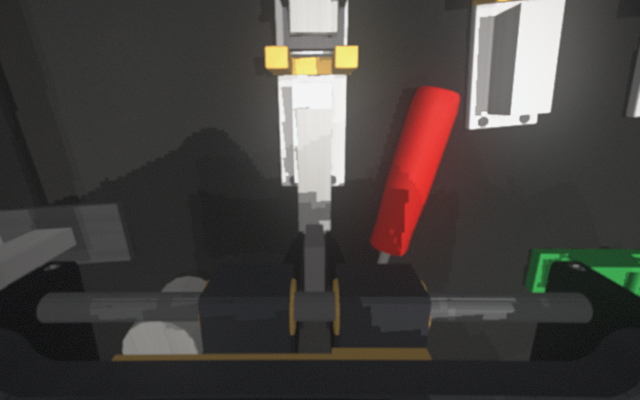

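Station 0's posts, at (276,57) and (346,57), have not moved, so that clip is weak too and its card is out.

Call:
apply_moves(increments=[[1,-20,0,0,0],[1,-48,0,0,0],[1,-44,0,0,-5.8],[1,0,38.8,16.5,0],[1,0,38.8,16.5,0],[1,0,38.8,16.5,0],[1,0,38.8,16.5,0],[1,0,38.8,16.5,0],[1,0,38.8,16.5,0],[1,0,38.8,16.5,0]])

```text
t: 26.85
eef_pos: [663.7, 90.8, 156.3]
tcp_rot: [-1.569, 1.567, -3.14]
ft_force: [-0.1, 0.7, -0.9]
opening: 0.107
```

Call:
apply_moves(increments=[[1,0,0,0,0],[1,40,0,0,0],[1,45,0,0,0],[1,35,0,0,0],[1,14,0,0,0],[1,0,0,0,0],[1,0,0,0,0],[0.76,0,0,0,0],[0.76,0,0,0,0],[0.76,0,0,0,0]])

```text
t: 27.85
eef_pos: [663.7, 91.6, 24.2]
tcp_rot: [1.537, 1.57, -0.033]
ft_force: [0.6, 0.1, 0.6]
opening: 0.231
```

```bash
python3 - <<'E'
from h import *
go((663,92,154,0),(463,-122.9,154,-3.1),(463,-122.9,85,-3.1))
E
```

```text
t 27.85 p [663.7  91.6  24.2] jaw -90.0 F [0.58 0.09 0.56] op 21.9 q6 1.61
turn 0.0 shift [-129.8   -0.7   -0.4] len 130.0
turn 3.1 shift [   0.  -188.1  225.4] len 294.0
turn -0.0 shift [69.  0.  0.] len 69.0
```

Call:
apply_moves(increments=[[0.76,-15,0,0,0],[0.76,-25,0,0,0],[0.76,-45,0,0,0],[0.7,-45,0,0,0],[0.6,0,-33,35.5,0],[0.6,0,-33,35.5,0],[0.6,0,-33,35.5,0],[0.6,0,-33,35.5,0],[0.6,0,-33,35.5,0],[0.6,0,-33,35.5,3.1]])

```text
t: 28.85
eef_pos: [464.1, -122.5, 154.6]
tcp_rot: [1.161, 1.569, -0.464]
ft_force: [0.3, -1.5, -0.7]
opening: 0.401
```

Call:
apply_moves(increments=[[0.6,0,0,0,0],[0.6,35,0,0,0],[0.6,34,0,0,0],[0.6,0,0,0,0],[0.6,0,0,0,0],[0.6,0,0,0,0]])

```text
t: 29.45
eef_pos: [466.3, -121.5, 86.0]
tcp_rot: [1.205, 1.569, -0.419]
ft_force: [-0.4, -0.2, 0.3]
opening: 0.404
```

```bash
python3 - <<'E'
from h import *
snap("wrist"); go((463,-122.9,47,-3.1))
E
```

```text
t 29.5 p [ 466.3 -121.5   86. ] jaw -93.07 F [-0.13  0.5   0.48] op 37.8 q6 1.23
turn 0.03 shift [39.  -3.2  1.6] len 39.0
```

Call:
apply_moves(increments=[[0.6,9,-3.2,1.6,0],[0.6,15,0,0,0],[0.6,14.5,0,0,0],[0.6,0,0,0,0],[1,0,0,0,0],[1,0,0,0,0],[1,0,0,0,0],[1,0,0,0,0],[1,0,0,0,0],[1,-5,0,0,0]])

```text
t: 30.5
eef_pos: [461.9, -122.8, 50.8]
tcp_rot: [-1.768, 1.57, 2.89]
ft_force: [-0.4, -0.6, -0.3]
opening: 0.102
```

Call:
apply_moves(increments=[[1,-20,0,0,0],[1,-45,0,0,0],[1,-38,0,0,-3.1],[1,0,28.6,-36.4,0],[1,0,28.6,-36.4,0],[1,0,28.6,-36.4,0],[1,0,28.6,-36.4,0],[1,0,28.6,-36.4,0],[1,0,28.6,-36.4,0],[1,0,28.6,-36.4,0]])

```text
t: 31.5
eef_pos: [663.1, 133.8, 154.1]
tcp_rot: [-0.976, 1.571, -2.547]
ft_force: [0.5, -0.3, 0.3]
opening: 0.099
```

Call:
apply_moves(increments=[[1,0,0,0,0],[1,0,0,0,0],[1,0,0,0,0]])

```text
t: 31.8
eef_pos: [661.7, 131.2, 153.8]
tcp_rot: [-1.206, 1.57, -2.777]
ft_force: [-0.3, 0.2, -0.4]
opening: 0.103
```

```bash
python3 - <<'E'
from h import *
c=snap("top","t3.png"); cv2.imwrite("pics/t3b.png",cv2.resize(c["pixels"][130:300,170:450,::-1],(784,476),interpolation=cv2.INTER_CUBIC)); go((663,132,24,0))
c=snap("wrist","w7.png")
E
```

```text
t 31.85 p [661.7 131.  154. ] jaw -90.05 F [-0.07 -0.98 -0.46] op 9.6 q6 1.67
turn -0.05 shift [130.    1.3  -1. ] len 130.0
```

View pics/t3b.png

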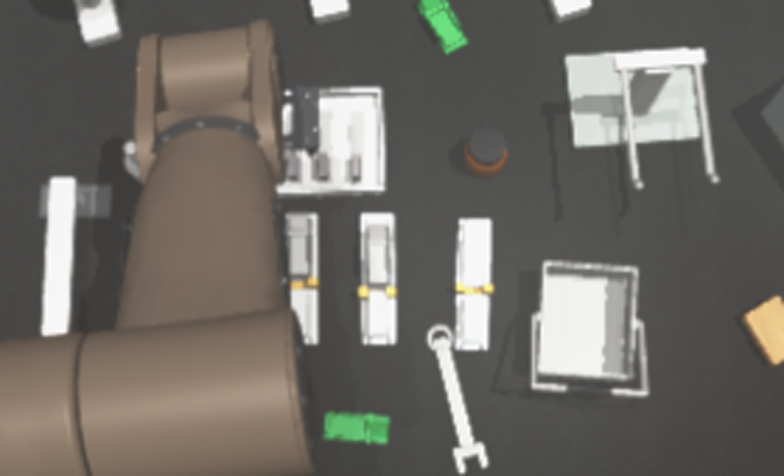

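Three cards lie in the tray and the tray and basket have not moved. The fourth card is being lowered next.

Call:
apply_moves(increments=[[1,40,1,-1,0],[1,45,0,0,0],[1,32,0,0,0],[1,12,0,0,0],[1,0,0,0,0],[0.76,0,0,0,0],[0.76,0,0,0,0],[0.76,0,0,0,0],[0.76,-15,0,0,0],[0.76,-25,0,0,0]])

```text
t: 32.9
eef_pos: [662.8, 132.9, 65.4]
tcp_rot: [-1.407, 1.569, -2.978]
ft_force: [0.4, -0.0, -0.5]
opening: 0.24
```

Call:
apply_moves(increments=[[0.6,-45,0,0,0],[0.47,-25,-30,-12,0],[0.47,0,-45,-18,0],[0.47,0,-25,-20,5.8],[0.47,20,0,0,0],[0.47,20,0,0,0],[0.47,0,0,0,0],[0.47,0,0,0,0]])

```text
t: 33.7
eef_pos: [563.7, 183.0, 96.0]
tcp_rot: [1.752, 1.57, 0.08]
ft_force: [0.6, 1.0, 0.7]
opening: 0.53
```

```bash
python3 - <<'E'
from h import *
snap("wrist"); go((536.3,192.3,35,-5.8))
E
```

```text
t 33.75 p [563.9 183.   96.2] jaw -95.81 F [1.1  0.44 1.28] op 50.4 q6 1.87
turn -0.01 shift [ 61.2 -28.4  -6.5] len 68.0
```

Call:
apply_moves(increments=[[0.47,0,-28.4,-6.5,0],[0.47,30,0,0,0],[0.47,20,0,0,0],[0.47,11.2,0,0,0],[0.47,0,0,0,0],[0.6,0,0,0,0],[1,0,0,0,0],[1,0,0,0,0],[1,0,0,0,0],[1,0,0,0,0]])

```text
t: 34.75
eef_pos: [536.2, 192.3, 34.4]
tcp_rot: [1.791, 1.569, 0.119]
ft_force: [-0.2, 0.4, 6.5]
opening: 0.312
```

```bash
python3 - <<'E'
from h import *
snap("wrist"); info()
E
```

```text
t 34.8 p [536.2 192.3  34.5] jaw -95.8 F [-0.78 -1.09  7.25] op 29.4 q6 1.9
```

Call:
apply_moves(increments=[[1,-2,0,0,0],[1,-4,0,0,0],[1,-8,0,0,0],[1,-20,0,0,0],[1,-40,0,0,0],[1,-46,0,0,0],[1,0,0,0,-8.5],[1,0,0,0,-8.5],[1,0,0,0,-8.5],[1,0,0,0,-8.5]])

```text
t: 35.8
eef_pos: [535.2, 192.3, 154.3]
tcp_rot: [-1.915, 1.57, -2.987]
ft_force: [-0.4, 0.1, -0.7]
opening: 0.313
```

Call:
apply_moves(increments=[[1,0,0,0,-8.5],[1,0,0,0,-8.5],[1,0,0,0,-8.5],[1,0,0,0,-8.5],[1,0,0,0,-8.5],[1,0,0,0,-8.5],[1,0,0,0,-3.6],[1,0,0,0,0],[1,0,0,0,0]])

```text
t: 36.7
eef_pos: [535.5, 192.3, 153.9]
tcp_rot: [-2.767, 1.57, -2.895]
ft_force: [0.3, 0.2, 0.1]
opening: 0.319
```

```bash
cat >> h.py <<'E'
import pickle
def shift(rng,c=None):
    """template match of a top0 region in the present top view -> px shift, score"""
    a=pickle.load(open("top0.pkl","rb"))["pixels"]; b=(c or snap("top"))["pixels"]
    v0,v1,u0,u1=rng; T=a[v0:v1,u0:u1]; m=cv2.matchTemplate(b[v0-25:v1+25,u0-25:u1+25],T,cv2.TM_CCOEFF_NORMED); _,s,_,l=cv2.minMaxLoc(m); return l[0]-25,l[1]-25,round(s,3)
BASK=(225,280,366,414); TRAY=(158,203,250,310)
E
python3 - <<'E'
from h import *
c=snap("top"); print("basket",shift(BASK,c),"tray",shift(TRAY,c))
go((459,-289,150,82.8))
E
```

```text
basket (-10, -6, 0.973) tray (0, 0, 0.958)
t 36.75 p [535.5 192.3 153.9] jaw -7.31 F [-0.48 -0.39  0.51] op 29.9 q6 0.36
turn -0.11 shift [   3.9 -487.1  -15.6] len 487.0
```

The basket has been knocked aside, by about (-10,-6) px. I'll re-measure it with an ECC fit.

```bash
cat >> h.py <<'E'
RIM=[(355+(x+.5)/4-.5,140+(y+.5)/4-.5) for x,y in [(78,355),(210,366),(198,523),(70,517)]]
def ecc(rng,pts,z,c=None,verbose=1):
    """euclidean registration of top0 region to present view; returns world pts at height z"""
    a=pickle.load(open("top0.pkl","rb"))["pixels"]; c=c or snap("top"); b=c["pixels"]
    sx,sy,sc=shift(rng,c); v0,v1,u0,u1=rng
    g=lambda i:cv2.cvtColor(i,cv2.COLOR_RGB2GRAY).astype(np.float32)
    W=np.array([[1,0,u0+sx],[0,1,v0+sy]],np.float32)
    cc,W=cv2.findTransformECC(g(a)[v0:v1,u0:u1],g(b),W,cv2.MOTION_EUCLIDEAN,(3,200,1e-6),None,3)
    q=np.array([ray(c,W@np.array([p[0]-u0,p[1]-v0,1]),z) for p in pts]); print("ecc",round(cc,3),"imgrot",np.degrees(np.arctan2(W[1,0],W[0,0])).round(2)); return q
def basket(c=None):
    q=ecc(BASK,RIM,75,c); m=q.mean(0); d=(q[0]+q[1])-(q[2]+q[3]); e=(q[0]+q[3])-(q[1]+q[2])
    print("basket",m.round(1),"yaw",np.degrees(np.arctan2(d[1],d[0])).round(2),np.degrees(np.arctan2(-e[0],e[1])).round(2),"size",np.linalg.norm(d)/2,np.linalg.norm(e)/2); return m,q
E
python3 - <<'E'
from h import *
c=snap("top","t4.png"); basket(c); basket(pickle.load(open("top0.pkl","rb")))
E
```

```text
ecc 0.995 imgrot -0.3
basket [ 454.  -255.8   75. ] yaw -6.58 -5.66 size 131.9246074896672 107.18581468554885
ecc 1.0 imgrot 0.0
basket [ 434.7 -286.4   75. ] yaw -7.08 -6.0 size 131.54257843418324 107.16058728874486
```

```bash
python3 - <<'E'
from h import *
go((477.9,-258.6,154,83.8))
E
```

```text
t 36.8 p [535.6 192.3 153.8] jaw -7.29 F [ 0.01 -0.6  -0.71] op 30.0 q6 0.36
turn -1.09 shift [-2.000e-01 -4.545e+02 -8.600e+00] len 455.0
```

Call:
apply_moves(increments=[[1,0,0,0,-1.1],[1,0,-45,-1,0],[1,0,-45,-1,0],[1,0,-45,-1,0],[1,0,-45,-1,0],[1,0,-45,-1,0],[1,0,-45,-1,0],[1,0,-45,-1,0],[1,0,-45,-1,0],[1,0,-45,0,0]])

```text
t: 37.8
eef_pos: [484.1, -211.4, 153.8]
tcp_rot: [-0.678, 1.571, -0.784]
ft_force: [1.7, -0.7, -0.6]
opening: 0.312
```

Call:
apply_moves(increments=[[1,0,-49,0,0],[1,0,0,0,0],[1,0,0,0,0],[1,0,0,0,0]])

```text
t: 38.2
eef_pos: [479.4, -257.5, 153.6]
tcp_rot: [2.568, 1.57, 2.462]
ft_force: [0.5, 0.7, -0.3]
opening: 0.319
```

```bash
python3 - <<'E'
from h import *
c=snap("wrist","w8.png"); go((477.9,-258.6,154,83.8)); 
pickle.dump(c,open("w8.pkl","wb")); cv2.imwrite("pics/w8b.png",cv2.resize(c["pixels"][:,:,::-1],(800,500)))
E
```

```text
t 38.25 p [ 479.6 -257.2  153.7] jaw -6.03 F [ 0.28 -0.83 -0.22] op 29.6 q6 -0.51
turn 0.17 shift [-0.3 -1.6 -1.6] len 2.0
```

View pics/w8b.png

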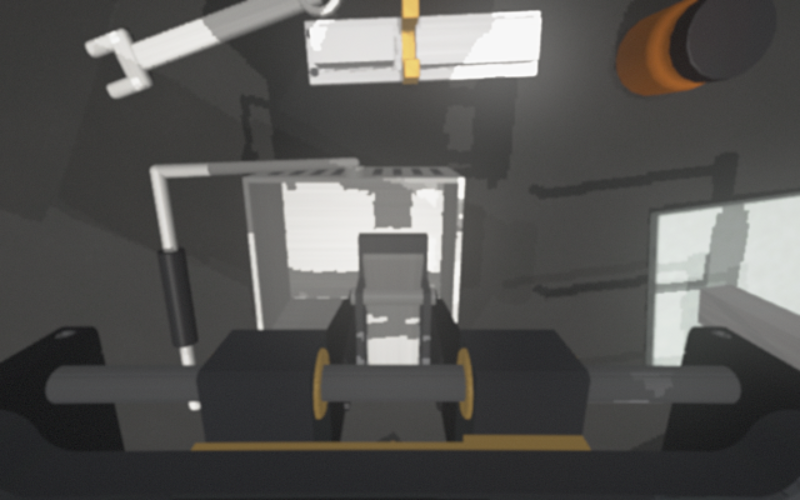

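The basket's +y rim corners are at (243,180) and (465,178), the bail sleeve at (178,298) and the bail corner at (155,171), all in the 800-wide picture. The clip is held level above it.

```bash
python3 - <<'E'
from h import *
c=pickle.load(open("w8.pkl","rb")); f=lambda x,y:((x+.5)/1.25-.5,(y+.5)/1.25-.5)
a=ray(c,f(243,180),75);b=ray(c,f(465,178),75); print(a.round(1),b.round(1),np.linalg.norm(a-b))
for y in (-6.2,):
    r=np.radians(y); print("centre", ((a+b)/2+55*np.array([np.sin(r),-np.cos(r),0])).round(1), "yaw",np.degrees(np.arctan2((b-a)[1],(b-a)[0])))
print("sleeve",ray(c,f(178,298),103),"corner",ray(c,f(155,171),103))
E
```

```text
[ 397.8 -196.5   75. ] [ 527.4 -208.9   75. ] 130.13131398248245
centre [ 456.7 -257.3   75. ] yaw -5.463025308064732
sleeve [ 358.43392881 -255.33984694  103.        ] corner [ 364.89513575 -185.26663795  103.        ]
```

Call:
apply_moves(increments=[[1,30,-2,0,0],[1,40,0,0,0],[1,35,0,0,0],[1,20,0,0,0],[1,9,0,0,0],[1,0,0,0,0],[0.58,0,0,0,0],[0.58,0,0,0,0],[0.58,0,0,0,0],[0.58,0,0,0,0]])

```text
t: 39.25
eef_pos: [479.6, -260.5, 20.4]
tcp_rot: [-0.552, 1.569, -0.658]
ft_force: [-0.2, -0.1, 0.5]
opening: 0.418
```

Call:
apply_moves(increments=[[0.58,-20,0,0,0],[0.58,-40,0,0,0],[0.58,-40,0,0,0],[0.58,-45,0,0,0],[0.47,0,0,0,8.5],[0.47,0,0,0,8.5],[0.47,0,0,0,8.5],[0.47,0,0,0,8.5],[0.47,0,0,0,8.5],[0.47,0,0,0,8.5]])

```text
t: 40.25
eef_pos: [479.2, -260.3, 165.0]
tcp_rot: [0.219, 1.57, -0.784]
ft_force: [0.0, -0.3, -0.2]
opening: 0.529
```

Call:
apply_moves(increments=[[0.47,0,0,0,8.5],[0.47,0,0,0,8.5],[0.47,0,0,0,8.5],[0.47,0,0,0,8.5],[0.47,0,0,0,0],[0.47,0,0,0,0]])

```text
t: 40.85
eef_pos: [479.3, -260.3, 164.9]
tcp_rot: [0.739, 1.57, -0.846]
ft_force: [0.4, 0.4, 0.4]
opening: 0.53
```

```bash
python3 - <<'E'
from h import *
snap("wrist"); go((562.3,84.6,154,-1.1))
E
```

```text
t 40.9 p [ 479.3 -260.3  164.8] jaw -90.87 F [-0.19 -0.43  0.63] op 50.3 q6 0.97
turn 0.23 shift [  10.8   76.4 -346.4] len 355.0
```

Call:
apply_moves(increments=[[0.47,0,9.5,-43.3,0.2],[0.47,0,9.5,-43.3,0],[0.47,0,9.5,-43.3,0],[0.47,0,9.5,-43.3,0],[0.47,0,9.5,-43.3,0],[0.47,0,9.5,-43.3,0],[0.47,0,9.5,-43.3,0],[0.47,0,9.5,-43.3,0],[0.47,40,0,0,0],[0.47,40,0,0,0]])

```text
t: 41.9
eef_pos: [563.6, 85.9, 84.5]
tcp_rot: [1.593, 1.568, 0.005]
ft_force: [0.8, 0.4, -1.1]
opening: 0.529
```

Call:
apply_moves(increments=[[0.47,0,0,0,0],[0.47,0,0,0,0],[0.47,0,0,0,0]])

```text
t: 42.2
eef_pos: [563.9, 84.1, 86.5]
tcp_rot: [1.596, 1.568, 0.003]
ft_force: [-0.0, -0.3, 0.5]
opening: 0.528
```

```bash
python3 - <<'E'
from h import *
snap("wrist"); go((562.3,84.6,35,-1.1))
E
```

```text
t 42.25 p [564.   84.1  86.6] jaw -91.29 F [-0.3  -1.11  1.2 ] op 50.6 q6 1.63
turn -0.19 shift [51.6 -1.7 -0.5] len 52.0
```

Call:
apply_moves(increments=[[0.47,15,-1.5,-0.5,0],[0.47,20,0,0,0],[0.47,15,0,0,0],[0.47,0,0,0,0],[0.47,0,0,0,0],[0.6,0,0,0,0],[1,0,0,0,0],[1,0,0,0,0],[1,0,0,0,0],[1,0,0,0,0]])

```text
t: 43.25
eef_pos: [561.8, 84.9, 35.2]
tcp_rot: [1.485, 1.57, -0.108]
ft_force: [-1.2, -0.3, 6.5]
opening: 0.311
```

Call:
apply_moves(increments=[[1,-2,0,0,0],[1,-4,0,0,0],[1,-8,0,0,0],[1,-20,0,0,0],[1,-40,0,0,0],[1,-46,0,0,0],[1,0,0,0,-8.5],[1,0,0,0,-8.5],[1,0,0,0,-8.5],[1,0,0,0,-8.5]])

```text
t: 44.25
eef_pos: [561.2, 84.9, 155.3]
tcp_rot: [-1.711, 1.571, -2.705]
ft_force: [0.7, -0.0, -1.4]
opening: 0.311
```

Call:
apply_moves(increments=[[1,0,0,0,-8.5],[1,0,0,0,-8.5],[1,0,0,0,-8.5],[1,0,0,0,-8.5],[1,0,0,0,-8.5],[1,0,0,0,-8.5],[1,0,0,0,0],[1,0,0,0,0]])

```text
t: 45.05
eef_pos: [561.3, 84.9, 155.0]
tcp_rot: [-2.292, 1.571, -2.407]
ft_force: [0.0, 0.4, -1.0]
opening: 0.317
```

```bash
python3 - <<'E'
from h import *
c=snap("top","t5.png"); basket(c); go((456-28,-257+2.8,154,84))
E
```

```text
ecc 0.976 imgrot -0.27
basket [ 454.  -255.8   75. ] yaw -6.61 -5.68 size 131.92569267793726 107.18517218928083
t 45.1 p [561.4  84.9 154.9] jaw -6.54 F [ 0.87 -0.57  0.11] op 29.9 q6 0.15
turn -0.54 shift [   0.9 -351.2  -97.2] len 364.0
```

Call:
apply_moves(increments=[[1,0,0,0,-0.5],[1,0,-43.9,-12.1,0],[1,0,-43.9,-12.1,0],[1,0,-43.9,-12.1,0],[1,0,-43.9,-12.1,0],[1,0,-43.9,-12.1,0],[1,0,-43.9,-12.1,0],[1,0,-43.9,-12.1,0],[1,0,-43.9,-12.1,0],[1,0,0,0,0]])

```text
t: 46.1
eef_pos: [428.3, -258.9, 154.8]
tcp_rot: [-1.025, 1.57, -1.132]
ft_force: [0.1, 1.0, -0.0]
opening: 0.316
```

Call:
apply_moves(increments=[[1,35,0,0,0],[1,40,0,0,0],[1,25,0,0,0],[1,6,0,0,0],[1,0,0,0,0],[1,0,0,0,0]])

```text
t: 46.7
eef_pos: [430.3, -254.9, 49.7]
tcp_rot: [-0.591, 1.569, -0.692]
ft_force: [-0.6, 0.4, 0.1]
opening: 0.317
```

```bash
python3 - <<'E'
from h import *
snap("wrist"); go((456-28,-257+2.8,48,84))
E
```

```text
t 46.75 p [ 430.4 -254.9   49.9] jaw -5.8 F [-0.21 -0.02 -0.45] op 30.1 q6 -0.57
turn 0.2 shift [ 1.9  0.5 -2.4] len 3.0
```

Call:
apply_moves(increments=[[1,1.5,0.5,-2,0],[1,0,0,0,0],[0.55,0,0,0,0],[0.55,0,0,0,0],[0.55,0,0,0,0],[0.55,0,0,0,0],[0.55,-20,0,0,0],[0.55,-40,0,0,0],[0.55,-45,0,0,0],[0.47,0,0,0,8.5]])

```text
t: 47.75
eef_pos: [429.3, -255.1, 156.9]
tcp_rot: [-0.426, 1.563, -0.676]
ft_force: [0.2, -0.5, -0.3]
opening: 0.491
```

Call:
apply_moves(increments=[[0.47,0,0,0,8.5],[0.47,0,0,0,8.5],[0.47,0,0,0,8.5],[0.47,0,0,0,8.5],[0.47,0,0,0,8.5],[0.47,0,0,0,8.5],[0.47,0,0,0,8.5],[0.47,0,0,0,8.5],[0.47,0,0,0,8.5],[0.47,0,0,0,0]])

```text
t: 48.75
eef_pos: [427.8, -254.0, 152.2]
tcp_rot: [-0.569, 1.571, -2.156]
ft_force: [-0.2, 0.7, -0.3]
opening: 0.532
```

```bash
python3 - <<'E'
from h import *
snap("wrist"); go((548.2,-9.9,80,-1.1))
E
```

```text
t 48.8 p [ 427.7 -254.   152.2] jaw -90.62 F [0.16 0.44 0.06] op 50.2 q6 0.91
turn 0.48 shift [  72.2  115.8 -246.4] len 282.0
```

Call:
apply_moves(increments=[[0.47,0,0,0,0.5],[0.47,0,19.3,-41.1,0],[0.47,0,19.3,-41.1,0],[0.47,0,19.3,-41.1,0],[0.47,0,19.3,-41.1,0],[0.47,0,19.3,-41.1,0],[0.47,0,19.3,-41.1,0],[0.47,36,0,0,0],[0.47,36,0,0,0],[0.47,0,0,0,0]])

```text
t: 49.8
eef_pos: [547.2, -9.5, 76.8]
tcp_rot: [-1.676, 1.564, 3.017]
ft_force: [0.3, -0.1, -0.5]
opening: 0.532
```

Call:
apply_moves(increments=[[0.47,0,0,0,0],[0.47,0,0,0,0],[0.47,0,0,0,0]])

```text
t: 50.1
eef_pos: [549.8, -10.5, 81.8]
tcp_rot: [1.415, 1.568, -0.179]
ft_force: [-0.2, 0.0, -0.8]
opening: 0.529
```

```bash
python3 - <<'E'
from h import *
snap("wrist"); go((548.2,-9.9,35,-1.1))
E
```

```text
t 50.15 p [549.7 -10.4  81.6] jaw -91.31 F [-0.45 -0.03  0.43] op 50.3 q6 1.45
turn -0.21 shift [46.6 -1.5 -0.5] len 47.0
```

Call:
apply_moves(increments=[[0.47,15,-1.5,-0.5,0],[0.47,20,0,0,0],[0.47,11.5,0,0,0],[0.47,0,0,0,0],[0.47,0,0,0,0],[0.6,0,0,0,0],[1,0,0,0,0],[1,0,0,0,0],[1,0,0,0,0],[1,0,0,0,0]])

```text
t: 51.15
eef_pos: [547.9, -9.6, 34.1]
tcp_rot: [1.304, 1.57, -0.29]
ft_force: [-1.1, -0.1, 6.5]
opening: 0.319
```

Call:
apply_moves(increments=[[1,-2,0,0,0],[1,-4,0,0,0],[1,-8,0,0,0],[1,-20,0,0,0],[1,-40,0,0,0],[1,-46,0,0,0],[1,0,0,0,-8.5],[1,0,0,0,-8.5],[1,0,0,0,-8.5],[1,0,0,0,-8.5]])

```text
t: 52.15
eef_pos: [547.4, -9.5, 154.3]
tcp_rot: [0.484, 1.571, -0.51]
ft_force: [-0.6, -0.7, -1.1]
opening: 0.314
```

Call:
apply_moves(increments=[[1,0,0,0,-8.5],[1,0,0,0,-8.5],[1,0,0,0,-8.5],[1,0,0,0,-8.5],[1,0,0,0,-8.5],[1,0,0,0,-8.5],[1,0,0,0,-4.3],[1,0,0,0,0],[1,0,0,0,0]])

```text
t: 53.05
eef_pos: [547.6, -9.6, 154.0]
tcp_rot: [-0.729, 1.571, -0.767]
ft_force: [-0.2, 0.5, -0.7]
opening: 0.315
```

```bash
python3 - <<'E'
from h import *
snap("wrist"); go((520,372.5,154,88.2),(520,372.5,84.5,88.2))
E
```

```text
t 53.1 p [547.6  -9.6 153.9] jaw -2.13 F [-0.63 -0.25 -1.55] op 29.4 q6 -0.1
turn -0.33 shift [-1.00e-01  3.81e+02 -3.96e+01] len 383.0
turn -0.0 shift [69.5  0.   0. ] len 70.0
```

Call:
apply_moves(increments=[[1,0,0,0,-0.3],[1,0,47.6,-5,0],[1,0,47.6,-5,0],[1,0,47.6,-5,0],[1,0,47.6,-5,0],[1,0,47.6,-5,0],[1,0,47.6,-5,0],[1,0,47.6,-5,0],[1,0,47.6,-5,0],[1,0,0,0,0]])

```text
t: 54.1
eef_pos: [517.8, 377.1, 153.3]
tcp_rot: [1.112, 1.57, 1.086]
ft_force: [-1.0, -1.2, -1.1]
opening: 0.312
```

Call:
apply_moves(increments=[[1,20,0,0,0],[1,20,0,0,0],[1,0,0,0,0],[1,0,0,0,0],[1,0,0,0,0]])

```text
t: 54.6
eef_pos: [519.5, 372.1, 114.7]
tcp_rot: [0.48, 1.569, 0.45]
ft_force: [0.6, 0.7, -0.6]
opening: 0.313
```

```bash
python3 - <<'E'
from h import *
c=snap("wrist","w9.png"); pickle.dump(c,open("w9.pkl","wb")); go((520,372.5,83,88.2))
# rail edges: scan bright vertical/horizontal extents along predicted lines
for s in (15,-15):
    for x in (400,440,600,640): print(s,x,proj(c,[[x,372.5-0.03*(x-520)+s,70]]).round(0).tolist(),end=" ")
cv2.imwrite("pics/w9b.png",c["pixels"][:,:,::-1])
E
```

```text
t 54.65 p [519.5 372.2 114.8] jaw -1.73 F [-0.58 -0.45 -0.92] op 29.8 q6 0.55
turn 0.07 shift [31.8  0.3  0.5] len 32.0
15 400 [[132.0, 206.0]] 15 440 [[193.0, 206.0]] 15 600 [[434.0, 206.0]] 15 640 [[495.0, 206.0]] -15 400 [[141.0, 247.0]] -15 440 [[199.0, 247.0]] -15 600 [[431.0, 247.0]] -15 640 [[489.0, 247.0]]
```

View pics/w9b.png

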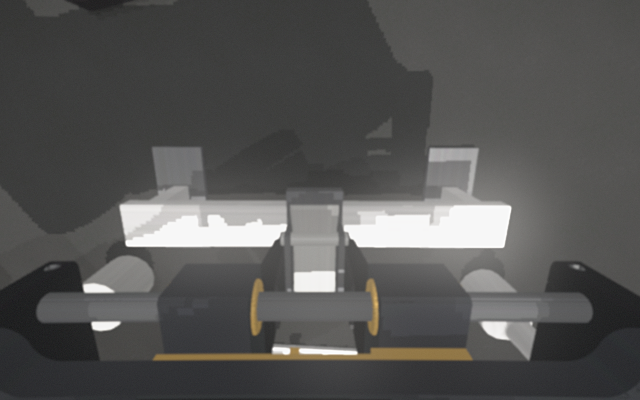

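The rail's top face spans rows 205–246, as predicted (206–247). I'll lower the clip there.

Call:
apply_moves(increments=[[1,15,0,0,0],[1,10,0,0,0],[1,5,0,0,0],[1,1.2,0,0,0],[1,0,0,0,0],[1,0,0,0,0],[0.62,0,0,0,0],[0.62,0,0,0,0],[0.6,0,0,0,0],[0.6,0,0,0,0]])

```text
t: 55.65
eef_pos: [519.0, 372.2, 82.4]
tcp_rot: [-0.316, 1.571, -0.345]
ft_force: [0.2, 0.2, -0.0]
opening: 0.397
```

Call:
apply_moves(increments=[[0.6,-5,0,0,0],[0.6,-15,0,0,0],[0.6,-30,0,0,0],[0.6,-45,0,0,0],[0.6,-45,0,0,0],[0.6,0,-20,0,0],[0.6,0,-45,0,0],[0.6,0,-45,0,0],[0.6,0,-45,0,0],[0.6,0,0,0,0]])

```text
t: 56.65
eef_pos: [514.2, 213.4, 224.0]
tcp_rot: [-0.429, 1.57, -0.462]
ft_force: [1.3, -0.3, -0.7]
opening: 0.401
```

```bash
python3 - <<'E'
from h import *
c=snap("wrist","w10.png"); pickle.dump(c,open("w10.pkl","wb")); info()
# where the clip should show: dark on rail
g=cv2.cvtColor(c["pixels"],cv2.COLOR_RGB2GRAY)
for x in (460,490,500,510,520,530,540,550,580):
    print(x,[int(g[int(v),int(u)]) if 0<=v<400 and 0<=u<640 else None for u,v in proj(c,[[x,372.5+dy,z] for dy,z in ((-36,96),(-30,96),(-20,96),(-10,96),(0,90),(10,96),(20,96),(30,96),(36,96),(45,96))])])
c=snap("top","t6.png"); basket(c); print(shift(TRAY,c))
E
```

```text
t 56.7 p [514.6 215.4 224. ] jaw -1.88 F [-0.07  0.68  0.07] op 38.0 q6 0.31
460 [49, 48, 80, 174, 167, None, None, None, None, None]
490 [52, 50, 95, 172, 168, None, None, None, None, None]
500 [52, 50, 117, 172, 169, None, None, None, None, None]
510 [101, 154, 153, 155, 153, None, None, None, None, None]
520 [138, 157, 157, 159, 157, None, None, None, None, None]
530 [92, 91, 111, 111, None, None, None, None, None, None]
540 [54, 59, 167, 170, None, None, None, None, None, None]
550 [61, 61, 169, 171, None, None, None, None, None, None]
580 [69, 77, 236, 231, None, None, None, None, None, None]
ecc 0.95 imgrot 0.27
basket [ 452.6 -255.6   75. ] yaw -7.15 -6.23 size 131.90791146542844 107.14751783400327
(0, 0, 0.958)
```

The clip shows as the expected band on the rail at x 505–525. Next I'll fly high over the stand to measure the prongs.

```bash
python3 - <<'E'
from h import *
go((514.6,215.4,300,84),(600,-400,300,84))
E
```

```text
t 56.75 p [514.7 216.7 223.9] jaw -1.81 F [ 0.27 -0.39  0.64] op 38.2 q6 0.31
turn 4.19 shift [-76.1  -1.3   0. ] len 76.0
turn 0 shift [   0.  -603.1  149.3] len 621.0
```

Call:
apply_moves(increments=[[0.6,-38,0,0,4.2],[0.6,-38,0,0,0],[0.6,0,-43,10.7,0],[0.6,0,-43,10.7,0],[0.6,0,-43,10.7,0],[0.6,0,-43,10.7,0],[0.6,0,-43,10.7,0],[0.6,0,-43,10.7,0],[0.6,0,-43,10.7,0],[0.6,0,-43,10.7,0]])

```text
t: 57.75
eef_pos: [564.9, -134.3, 299.2]
tcp_rot: [-0.052, 1.57, -0.154]
ft_force: [0.5, -0.4, -1.0]
opening: 0.4
```

Call:
apply_moves(increments=[[0.6,0,-43,10.7,0],[0.6,0,-43,10.7,0],[0.6,0,-43,10.7,0],[0.6,0,-43,10.7,0],[0.6,0,-43,10.7,0],[0.6,0,-43,10.7,0],[0.6,0,0,0,0],[0.6,0,0,0,0],[0.6,0,0,0,0]])

```text
t: 58.65
eef_pos: [602.2, -395.3, 298.8]
tcp_rot: [0.622, 1.571, 0.52]
ft_force: [-0.0, -0.2, -0.3]
opening: 0.398
```

```bash
python3 - <<'E'
from h import *
c=snap("wrist","w11.png"); pickle.dump(c,open("w11.pkl","wb")); info()
t=snap("top","t7.png"); pickle.dump(t,open("t7.pkl","wb")); basket(t); print(shift(TRAY,t))
a=cv2.resize(c["pixels"][0:280,:,::-1],(800,350),interpolation=cv2.INTER_CUBIC)
b=cv2.resize(t["pixels"][155:300,170:430,::-1],(446,250),interpolation=cv2.INTER_CUBIC)
b2=cv2.resize(t["pixels"][215:283,370:430,::-1],(220,250),interpolation=cv2.INTER_CUBIC)
b3=cv2.resize(t["pixels"][188:278,180:210,::-1],(84,250),interpolation=cv2.INTER_CUBIC)
pad=np.zeros((250,50,3),np.uint8)
cv2.imwrite("pics/m.png",cv2.vconcat([a,cv2.hconcat([b,b2,b3,pad])]))
E
```

```text
t 58.7 p [ 602.1 -395.2  299.1] jaw -5.8 F [ 0.09 -0.46  0.57] op 38.0 q6 -0.57
ecc 0.491 imgrot 39.29
basket [ 412.8 -332.1   75. ] yaw -46.15 -45.87 size 133.00866690585116 105.82088752571707
(0, 0, 0.958)
```

View pics/m.png

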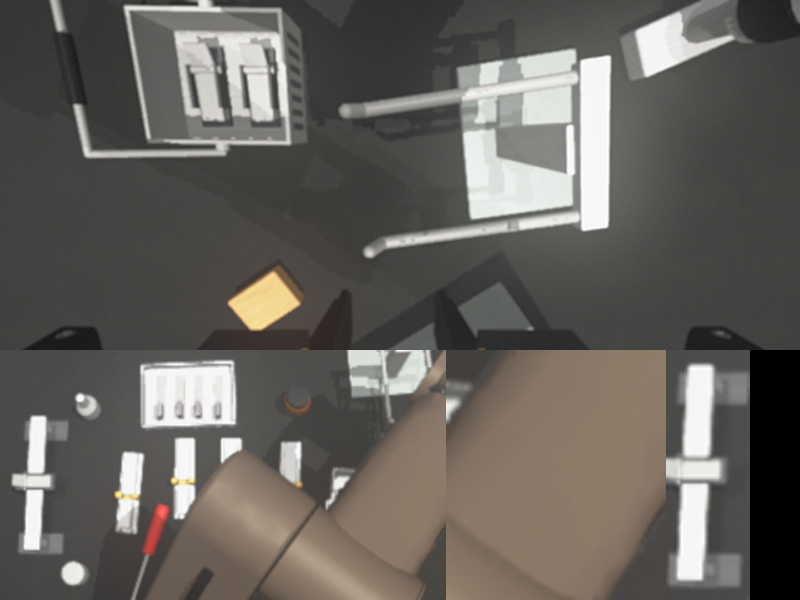

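The montage shows four cards in the tray, both weak clips lying in the basket at (207,85) and (260,85), and the good clip across the rail. The prong axes run (347,111)→(575,78) and (371,251)→(578,216), the sleeve is at (69,68), and the basket rim corners are (125,8), (280,9), (290,144) and (147,142).

```bash
python3 - <<'E'
from h import *
c=pickle.load(open("w11.pkl","rb")); f=lambda x,y:((x+.5)/1.25-.5,(y+.5)/1.25-.5)
A=[ray(c,f(*p),202) for p in ((400,104),(460,95),(570,79))];B=[ray(c,f(*p),202) for p in ((440,240),(500,230),(570,219))]
for n,L in (("A",A),("B",B)):
    d=L[-1]-L[0]; print(n,np.array(L).round(1).tolist(),"yaw",np.degrees(np.arctan2(d[1],d[0])).round(2))
print("tips",ray(c,f(344,111),215).round(1),ray(c,f(370,251),215).round(1))
print("bar edge",[ray(c,f(*p),215).round(1).tolist() for p in ((583,60),(582,230),(610,57),(608,228))])
q=np.array([ray(c,f(*p),75) for p in ((125,8),(280,9),(290,144),(147,142))]);print(q.round(1).tolist(),q.mean(0).round(1))
print("sleeve",ray(c,f(69,68),103+3).round(1),"corner",ray(c,f(87,154),104).round(1))
E
```

```text
A [[616.3, -301.0, 202.0], [652.3, -299.7, 202.0], [716.8, -297.6, 202.0]] yaw 1.93
B [[634.6, -387.7, 202.0], [674.1, -384.8, 202.0], [719.2, -382.0, 202.0]] yaw 3.8
tips [ 583.8 -302.3  215. ] [ 588.9 -386.8  215. ]
bar edge [[718.2, -289.6, 215.0], [721.2, -386.4, 215.0], [732.7, -289.7, 215.0], [737.0, -386.8, 215.0]]
[[397.8, -196.9, 75.0], [526.0, -209.4, 75.0], [515.0, -318.0, 75.0], [385.4, -303.7, 75.0]] [ 456. -257.   75.]
sleeve [ 358.6 -243.5  106. ] corner [ 349.6 -309.5  104. ]
```

```bash
python3 - <<'E'
from h import *
go((359.6,-245.5,299,84.1),(359.6,-245.5,140,84.1))
E
```

```text
t 58.75 p [ 602.  -395.3  299.2] jaw -5.8 F [ 0.49 -0.11 -0.66] op 37.9 q6 -0.57
turn 0.1 shift [ 2.000e-01  1.241e+02 -2.566e+02] len 285.0
turn -0.0 shift [159.   0.   0.] len 159.0
```

Call:
apply_moves(increments=[[0.68,0,20.7,-42.8,0],[0.68,0,20.7,-42.8,0],[0.68,0,20.7,-42.8,0],[0.68,0,20.7,-42.8,0],[0.68,0,20.7,-42.8,0],[0.68,0,20.7,-42.8,0],[0.68,45,0,0,0],[0.68,45,0,0,0],[0.68,45,0,0,0],[0.68,24,0,0,0]])

```text
t: 59.75
eef_pos: [358.2, -245.5, 137.7]
tcp_rot: [2.493, 1.569, 2.391]
ft_force: [0.3, -0.9, -0.5]
opening: 0.319
```

Call:
apply_moves(increments=[[0.68,0,0,0,0],[0.68,0,0,0,0],[0.68,0,0,0,0]])

```text
t: 60.05
eef_pos: [359.5, -247.2, 141.0]
tcp_rot: [-0.662, 1.568, -0.765]
ft_force: [0.5, -0.0, 1.2]
opening: 0.319
```

```bash
python3 - <<'E'
from h import *
c=snap("wrist"); go((359.6,-245.5,95,84.1)); 
t=snap("top"); print(shift(TRAY,t))
# sleeve detection in wrist: darkest blob near predicted
u,v=proj(c,[[359.6,-245.5,106]])[0]; print(u,v)
g=cv2.cvtColor(c["pixels"],cv2.COLOR_RGB2GRAY)
P=proj(c,[[x,-215+0.0*x,103] for x in range(345,380,3)]); print([(x,int(g[int(b),int(a)])) for x,(a,b) in zip(range(345,380,3),P)])
P=proj(c,[[x,-226,106] for x in range(345,380,3)]); print([(x,int(g[int(b),int(a)])) for x,(a,b) in zip(range(345,380,3),P)])
E
```

```text
t 60.1 p [ 359.5 -247.3  141. ] jaw -5.88 F [ 0.38  0.01 -0.72] op 30.2 q6 -0.65
turn 0.02 shift [46.   1.8 -0. ] len 46.0
(0, 0, 0.958)
313.3812646358201 230.20309077958137
[(345, 56), (348, 55), (351, 57), (354, 57), (357, 59), (360, 57), (363, 57), (366, 51), (369, 100), (372, 114), (375, 93), (378, 65)]
[(345, 54), (348, 56), (351, 55), (354, 57), (357, 56), (360, 57), (363, 59), (366, 42), (369, 80), (372, 104), (375, 46), (378, 62)]
```

```bash
python3 - <<'E'
from h import *
c=snap("wrist","w12.png"); g=cv2.cvtColor(c["pixels"],cv2.COLOR_RGB2GRAY); info()
for y in range(-245,-150,7):
    P=proj(c,[[x,y,103] for x in range(340,420,3)]); print(y,P[7].round(0),[int(g[int(b),int(a)]) if 0<=b<400 else -1 for a,b in P])
E
```

```text
t 60.2 p [ 359.2 -247.2  140.6] jaw -5.89 F [ 0.48 -0.16  0.19] op 30.6 q6 -0.65
-245 [316. 228.] [52, 55, 55, 55, 55, 56, 55, 59, 41, 54, 66, 54, 62, 64, 83, 87, 128, 178, 118, 90, 118, 205, 212, 210, 223, 224, 125]
-238 [315. 218.] [55, 52, 54, 56, 55, 58, 57, 59, 42, 43, 46, 48, 48, 60, 76, 70, 109, 223, 222, 190, 83, 202, 214, 213, 213, 233, 94]
-231 [313. 207.] [55, 57, 52, 55, 57, 55, 58, 58, 44, 43, 46, 46, 50, 65, 66, 90, 91, 117, 222, 205, 77, 153, 215, 214, 213, 229, 150]
-224 [312. 197.] [55, 56, 54, 54, 56, 57, 56, 57, 54, 50, 112, 106, 65, 64, 64, 79, 72, 114, 221, 223, 67, 140, 216, 215, 213, 228, 206]
-217 [311. 186.] [56, 55, 57, 57, 55, 56, 58, 58, 59, 45, 112, 112, 65, 65, 68, 80, 92, 102, 182, 217, 109, 113, 167, 154, 152, 151, 172]
-210 [310. 176.] [56, 55, 57, 55, 58, 58, 55, 58, 57, 44, 103, 113, 84, 65, 67, 80, 64, 97, 157, 218, 79, 82, 172, 212, 216, 182, 168]
-203 [309. 165.] [54, 55, 57, 54, 56, 57, 58, 57, 57, 45, 86, 112, 92, 63, 69, 66, 95, 83, 154, 234, 206, 128, 80, 84, 84, 86, 87]
-196 [308. 153.] [47, 48, 46, 39, 39, 48, 55, 56, 57, 41, 59, 141, 126, 52, 54, 52, 87, 98, 154, 169, 173, 172, 198, 197, 229, 230, 170]
-189 [306. 142.] [37, 37, 39, 43, 41, 40, 41, 42, 43, 42, 49, 132, 131, 104, 100, 115, 115, 128, 125, 134, 129, 139, 137, 143, 141, 155, 187]
-182 [305. 130.] [36, 38, 42, 39, 41, 43, 46, 45, 44, 41, 43, 60, 66, 73, 55, 59, 51, 53, 54, 57, 57, 59, 61, 65, 63, 64, 66]
-175 [304. 118.] [38, 39, 45, 43, 43, 44, 44, 44, 44, 47, 49, 52, 50, 51, 53, 54, 54, 57, 56, 56, 59, 58, 60, 62, 64, 64, 66]
-168 [303. 106.] [45, 44, 43, 42, 42, 46, 47, 48, 50, 48, 50, 48, 49, 50, 53, 52, 53, 54, 67, 70, 72, 72, 72, 62, 64, 66, 68]
-161 [301.  93.] [43, 46, 45, 44, 45, 45, 45, 48, 48, 48, 49, 48, 50, 51, 52, 52, 53, 55, 57, 58, 58, 62, 63, 65, 66, 69, 71]
-154 [300.  81.] [45, 45, 45, 46, 46, 48, 46, 48, 44, 46, 50, 50, 51, 48, 51, 52, 54, 56, 57, 70, 65, 72, 75, 69, 72, 75, 76]
```

The bar sits slightly higher than its folded stop: seen from directly overhead it is at x≈369–370, z≈119, which agrees with the parallax in the other views. I'll correct for that before gripping.

Call:
apply_moves(increments=[[0.68,-5,1,4.5,0],[0.68,0,1,5,0],[0.68,12,0,0,0],[0.68,12,0,0,0],[0.68,11,0,0,0],[0.68,0,0,0,0],[1,0,0,0,0],[1,0,0,0,0],[1,0,0,0,0],[1,0,0,0,0]])

```text
t: 61.2
eef_pos: [368.4, -245.9, 109.8]
tcp_rot: [-1.153, 1.571, -1.256]
ft_force: [-2.3, 0.1, 1.5]
opening: 0.119
```

```bash
python3 - <<'E'
from h import *
c=snap("wrist"); info()
E
```

```text
t 61.25 p [ 368.4 -245.9  109.8] jaw -5.9 F [-2.3   0.46  2.21] op 11.1 q6 -0.63
```

Call:
apply_moves(increments=[[1,-8.1,0,5.2,0],[1,-8.0,0,6.3,0],[1,-7.3,0,7.1,0],[1,0,0,0,0]])

```text
t: 61.65
eef_pos: [388.2, -248.3, 134.1]
tcp_rot: [-0.666, 1.569, -0.768]
ft_force: [-3.8, -1.0, 3.2]
opening: 0.123
```

```bash
python3 - <<'E'
from h import *
c=snap("wrist"); info(); basket()
E
```

```text
t 61.7 p [ 387.7 -248.2  133.7] jaw -5.85 F [-4.22 -0.87  3.99] op 11.2 q6 -0.61
ecc 0.597 imgrot 0.28
basket [ 477.1 -254.9   75. ] yaw -7.16 -6.22 size 132.62409327765337 107.4392946712797
```

Call:
apply_moves(increments=[[1,-8.0,0,6.8,0],[1,-6.4,0,8.0,0],[1,-4.9,0,8.9,0],[1,-4.0,0,9.4,0],[1,0,0,0,0]])

```text
t: 62.25
eef_pos: [421.4, -251.4, 157.2]
tcp_rot: [-0.402, 1.569, -0.505]
ft_force: [-4.8, 1.6, 9.3]
opening: 0.117
```

```bash
python3 - <<'E'
from h import *
c=snap("wrist"); info()
E
```

```text
t 62.3 p [ 421.  -251.4  157.1] jaw -5.87 F [-3.1   0.7   7.67] op 11.2 q6 -0.57
```

Call:
apply_moves(increments=[[1,-4.0,0,9.7,0],[1,-2.6,0,9.0,0],[1,-1.4,0,9.1,0],[1,0,0,0,0],[1,0,0,0,0],[1,0,0,0,0],[1,0,0,0,0]])

```text
t: 63.0
eef_pos: [447.2, -254.0, 164.0]
tcp_rot: [2.718, 1.57, 2.615]
ft_force: [-0.3, -0.7, -5.7]
opening: 0.12
```

```bash
python3 - <<'E'
from h import *
c=snap("wrist"); info()
for n,z in (("side",0),):
    c=snap("side","s9.png"); P=proj(c,[[456,-257,0],[448,-251,170]]); print(P)
E
```

```text
t 63.05 p [ 447.3 -254.1  164.1] jaw -5.91 F [-0.06 -0.14 -6.15] op 11.3 q6 -0.54
[[401.09075265 226.15709134]
 [408.21078604 174.48423493]]
```

Call:
apply_moves(increments=[[1,2.5,0,0,0],[1,0,0,0,0],[1,0,0,0,0],[1,0,0,0,0],[1,0,0,0,0],[1,0,0,0,0]])

```text
t: 63.7
eef_pos: [447.6, -254.1, 161.7]
tcp_rot: [-0.955, 1.571, -1.058]
ft_force: [-0.4, 0.2, -6.0]
opening: 0.117
```

```bash
python3 - <<'E'
from h import *
c=snap("wrist","w13.png"); info()
E
```

```text
t 63.75 p [ 447.6 -254.1  161.7] jaw -5.9 F [ 0.28  0.89 -5.87] op 11.2 q6 -0.54
```

Call:
apply_moves(increments=[[1,2,0,0,0],[1,0,0,0,0],[1,0,0,0,0]])

```text
t: 64.05
eef_pos: [447.5, -254.0, 160.5]
tcp_rot: [-0.728, 1.57, -0.831]
ft_force: [-3.3, 2.5, 6.6]
opening: 0.118
```

Call:
apply_moves(increments=[[1,2,0,0,0],[1,0,0,0,0],[1,0,0,0,0]])

```text
t: 64.35
eef_pos: [447.7, -254.2, 160.0]
tcp_rot: [-0.63, 1.568, -0.733]
ft_force: [-9.4, 5.6, 24.9]
opening: 0.117
```

Call:
apply_moves(increments=[[1,2,0,0,0],[1,0,0,0,0],[1,0,0,0,0]])

```text
t: 64.65
eef_pos: [447.8, -254.6, 158.8]
tcp_rot: [-0.7, 1.567, -0.802]
ft_force: [-11.4, 5.1, 34.2]
opening: 0.117
```

Call:
apply_moves(increments=[[1,-3,0,0,0],[1,-2,0,0,0],[1,0,0,0,0],[1,0,0,0,0],[1,0,0,0,0]])

```text
t: 65.15
eef_pos: [447.5, -254.1, 160.2]
tcp_rot: [2.652, 1.57, 2.549]
ft_force: [-0.8, 0.4, -6.6]
opening: 0.115
```

```bash
python3 - <<'E'
from h import *
c=snap("wrist","w14.png"); info()
g=cv2.cvtColor(c["pixels"],cv2.COLOR_RGB2GRAY)
# rim corners check: bright rim profile along +y side at z=75
for y in range(-215,-190,3):
    P=proj(c,[[x,y,75] for x in range(380,545,8)]); print(y,[int(g[int(b),int(a)]) if 0<=b<400 and 0<=a<640 else -1 for a,b in P])
E
```

```text
t 65.2 p [ 447.5 -254.1  160.3] jaw -5.9 F [ 0.56  0.23 -5.67] op 10.9 q6 -0.54
-215 [61, 64, 65, 68, 72, 103, 236, 233, 121, 134, 126, 236, 244, 126, 96, 99, 245, 244, 110, 108, 106]
-212 [61, 63, 65, 65, 70, 106, 229, 231, 125, 160, 103, 244, 244, 129, 166, 182, 244, 241, 107, 108, 118]
-209 [58, 62, 65, 66, 66, 105, 233, 232, 101, 160, 105, 245, 245, 240, 187, 185, 244, 223, 183, 185, 178]
-206 [62, 61, 64, 66, 67, 111, 230, 231, 128, 158, 162, 165, 214, 246, 247, 247, 246, 158, 128, 111, 97]
-203 [59, 63, 61, 62, 66, 119, 224, 129, 132, 155, 123, 185, 184, 231, 158, 115, 113, 96, 87, 100, 84]
-200 [60, 60, 61, 62, 64, 118, 135, 131, 132, 165, 129, 122, 121, 225, 93, 86, 97, 100, 85, 83, 82]
-197 [60, 62, 49, 63, 63, 127, 120, 113, 96, 125, 123, 128, 127, 164, 84, 76, 75, 74, 72, 85, 83]
-194 [61, 46, 45, 50, 47, 79, 113, 82, 80, 109, 93, 91, 124, 127, 75, 74, 75, 76, 74, 85, 83]
-191 [62, 45, 46, 46, 50, 50, 90, 70, 61, 62, 66, 68, 73, 83, 73, 76, 76, 75, 74, 87, 85]
```

```bash
python3 - <<'E'
from h import *
# fit basket rim line in wrist view: find bright rim points on the +y rim and the two x-walls by gradient along x at several y
c=pickle.loads(pickle.dumps(snap("wrist"))); g=cv2.GaussianBlur(cv2.cvtColor(c["pixels"],cv2.COLOR_RGB2GRAY),(3,3),0)
for y in (-225,-220,-215,-210):
    xs=np.arange(385,425,1.5); P=proj(c,[[x,y,75] for x in xs]); print(y,[(int(x),int(g[int(b),int(a)])) for x,(a,b) in zip(xs,P)][::2])
for x in (430,450,490):
    ys=np.arange(-225,-185,2); P=proj(c,[[x,y,75] for y in ys]); print(x,[(int(y),int(g[int(b),int(a)])) for y,(a,b) in zip(ys,P)])
c=snap("side"); g=cv2.cvtColor(c["pixels"],cv2.COLOR_RGB2GRAY); a=cv2.cvtColor(pickle.load(open("side0.pkl","rb"))["pixels"],cv2.COLOR_RGB2GRAY)
u0,u1,v0,v1=365,465,150,250
for v in range(v0,v1,4): print(v,"".join(" .:-=+*#%@"[min(9,int(g[v,u])//26)] for u in range(u0,u1,2)))
E
```

```text
-225 [(385, 63), (388, 64), (391, 65), (394, 66), (397, 66), (400, 67), (403, 68), (406, 70), (409, 72), (412, 71), (415, 116), (418, 112), (421, 106), (424, 114)]
-220 [(385, 62), (388, 64), (391, 64), (394, 65), (397, 66), (400, 67), (403, 69), (406, 70), (409, 70), (412, 70), (415, 171), (418, 176), (421, 105), (424, 120)]
-215 [(385, 62), (388, 63), (391, 63), (394, 64), (397, 65), (400, 66), (403, 67), (406, 67), (409, 68), (412, 70), (415, 88), (418, 126), (421, 104), (424, 105)]
-210 [(385, 62), (388, 62), (391, 63), (394, 64), (397, 64), (400, 64), (403, 66), (406, 66), (409, 67), (412, 67), (415, 76), (418, 127), (421, 103), (424, 104)]
430 [(-225, 236), (-223, 236), (-221, 235), (-219, 233), (-217, 233), (-215, 233), (-213, 231), (-211, 231), (-209, 231), (-207, 232), (-205, 206), (-203, 200), (-201, 189), (-199, 134), (-197, 121), (-195, 94), (-193, 108), (-191, 88), (-189, 57), (-187, 57)]
450 [(-225, 133), (-223, 131), (-221, 131), (-219, 131), (-217, 131), (-215, 129), (-213, 129), (-211, 137), (-209, 149), (-207, 144), (-205, 143), (-203, 145), (-201, 144), (-199, 132)
[... 1007 characters left out ...]
==============::.............:::::------
202 :=+=====================::..............::::------
206 -=====++================::..............::::------
210 -=:=:======+-*==========-::.............::::------
214 -=:=:=:-:=-=====-:=======::.............:::::-----
218 ==-----------=-=========:::.............:::::-----
222 ===---=-=:=-=-----:==-=-:::.............:::::-----
226 .::====-=:=:=:=:=:-==:-=-::.-............::::-----
230 +=....:====-=:=:=:===::-=::..............::::-----
234 =+:::.....:======:===-==-:::..........:..::::-----
238 #####+:........-======:.::::.............:::::----
242 ++++*####-............::::::.............:::::----
246 +++++++++-................::.............:::::----
```

The basket has slid about +18 mm, to centre x≈474, so the bail is at about 0.96 rad. I'll bring the bar fully upright with the basket lightly on the bench.

Call:
apply_moves(increments=[[1,1,0,0,0],[1,0,0,0,0],[1,-1,0,4,0],[1,-0.8,0,4,0],[1,0,0,0,0]])

```text
t: 65.8
eef_pos: [456.3, -255.1, 161.9]
tcp_rot: [-0.425, 1.569, -0.528]
ft_force: [-1.6, 3.0, 4.4]
opening: 0.12
```

Call:
apply_moves(increments=[[1,-0.7,0,4,0],[1,-0.5,0,4,0],[1,0,0,0,0]])

```text
t: 66.1
eef_pos: [464.0, -255.9, 162.8]
tcp_rot: [-0.569, 1.57, -0.672]
ft_force: [-2.7, 2.9, 4.9]
opening: 0.115
```

```bash
cat >> h.py <<'E'
def rimx():
    c=snap("wrist"); g=cv2.GaussianBlur(cv2.cvtColor(c["pixels"],cv2.COLOR_RGB2GRAY),(3,3),0)
    for y in (-220,-215,-210):
        xs=np.arange(385,450,1.); P=proj(c,[[x,y,75] for x in xs]); v=np.array([int(g[int(b),int(a)]) for a,b in P]); i=np.argmax(np.diff(v)); print("rim -x at y",y,xs[i],v[i:i+4])
E
python3 - <<'E'
from h import *
info(); rimx()
E
```

```text
t 66.1 p [ 464.  -255.9  162.8] jaw -5.89 F [-2.74  2.95  4.9 ] op 10.9 q6 -0.53
rim -x at y -220 445.0 [124 185 199 203]
rim -x at y -215 430.0 [145 191 231 231]
rim -x at y -210 430.0 [121 196 222 229]
```

```bash
python3 - <<'E'
s=open("h.py").read().replace("i=np.argmax(np.diff(v))","i=int(np.argmax(v>82))"); open("h.py","w").write(s)
from h import *
rimx()
E
```

```text
rim -x at y -220 416.0 [120 132 132 140]
rim -x at y -215 416.0 [107 125 132 129]
rim -x at y -210 416.0 [ 91 110 124 128]
```

Call:
apply_moves(increments=[[1,-0.4,0,4,0],[1,-0.2,0,3,0],[1,0,0,0,0],[1,0,0,0,0],[1,0,0,0,0],[1,0,0,0,0]])

```text
t: 66.8
eef_pos: [470.5, -256.5, 163.2]
tcp_rot: [-0.732, 1.571, -0.835]
ft_force: [-0.6, 2.5, 2.0]
opening: 0.118
```

```bash
python3 - <<'E'
from h import *
info(); rimx()
E
```

```text
t 66.8 p [ 470.5 -256.5  163.2] jaw -5.9 F [-0.61  2.47  2.05] op 11.2 q6 -0.52
rim -x at y -220 415.0 [ 86 108 146 133]
rim -x at y -215 416.0 [ 93 114 131 124]
rim -x at y -210 416.0 [ 83 103 128 125]
```

The basket stayed put (rim at x≈416), the bar is at x=470.5 (about 1.17 rad), and the tool is pressing down about 2 N, so the basket is standing on the bench. I'll lift it now.

Call:
apply_moves(increments=[[1,-4,0,0,0],[1,-8,0,0,0],[1,-12,0,0,0],[1,-16,0,0,0],[1,-16,0,0,0],[1,-10,0,0,0],[1,-5,0,0,-2],[1,0,0,0,-3.5],[1,0,0,0,-3.2],[1,0,0,0,0]])

```text
t: 67.85
eef_pos: [470.4, -256.5, 234.6]
tcp_rot: [-1.086, 1.57, -1.037]
ft_force: [-0.2, 0.6, -5.7]
opening: 0.118
```

```bash
python3 - <<'E'
from h import *
go((540,-346.8,234,92.8),(624.2,-342.7,234,92.8))
E
```

```text
t 67.85 p [ 470.4 -256.5  234.6] jaw 2.85 F [-0.15  0.63 -5.67] op 11.2 q6 -0.67
turn 0.05 shift [  0.6 -93.6  65.1] len 114.0
turn -0.0 shift [ 0.  -0.  84.3] len 84.0
```

Call:
apply_moves(increments=[[1,0,-6,4,0],[1,0,-12,8.5,0],[1,0,-18,13,0],[1,0,-20,14,0],[1,0,-18,13,0],[1,0,-11.6,8.5,0],[1,0,-6,4,0],[1,0,0,0,0],[1,0,0,0,0],[1,0,0,0,0]])

```text
t: 68.85
eef_pos: [539.5, -344.3, 234.4]
tcp_rot: [2.36, 1.571, 2.409]
ft_force: [-0.2, 0.1, -5.7]
opening: 0.118
```

```bash
python3 - <<'E'
from h import *
c=snap("wrist","w15.png"); go((624.2,-340.7,234,92.8))
g=cv2.GaussianBlur(cv2.cvtColor(c["pixels"],cv2.COLOR_RGB2GRAY),(3,3),0)
# prong +y visible? profile across y at z=204 for several x
for x in (600,640,680):
    ys=np.arange(-320,-280,2.); P=proj(c,[[x,y,204] for y in ys]); print(x,[(int(y),int(g[int(b),int(a)])) for y,(a,b) in zip(ys,P) if 0<=b<400 and 0<=a<640])
E
```

```text
t 68.9 p [ 539.6 -344.3  234.5] jaw 2.81 F [-0.65 -0.09 -6.51] op 11.1 q6 -0.72
turn 0.01 shift [ 0.5 -0.5 84.7] len 85.0
600 [(-320, 88), (-318, 88), (-316, 89), (-314, 89), (-312, 88), (-310, 89), (-308, 88), (-306, 113), (-304, 223), (-302, 239), (-300, 219), (-298, 157), (-296, 90), (-294, 84), (-292, 74), (-290, 74), (-288, 85), (-286, 81), (-284, 80), (-282, 83)]
640 [(-320, 222), (-318, 221), (-316, 212), (-314, 132), (-312, 127), (-310, 131), (-308, 126), (-306, 125), (-304, 147), (-302, 229), (-300, 235), (-298, 212), (-296, 151), (-294, 151), (-292, 153), (-290, 161), (-288, 162), (-286, 170), (-284, 164), (-282, 160)]
680 [(-320, 122), (-318, 120), (-316, 119), (-314, 121), (-312, 121), (-310, 126), (-308, 125), (-306, 115), (-304, 85), (-302, 144), (-300, 229), (-298, 230), (-296, 202), (-294, 130), (-292, 87), (-290, 86), (-288, 86), (-286, 86), (-284, 85), (-282, 84)]
```

Call:
apply_moves(increments=[[1,0,0,5,0],[1,0,0,10,0],[1,0,0,15,0],[1,0,0,18,0],[1,0,0,16,0],[1,0,0,12,0],[1,0,0,6,0],[1,0,0,2.7,0],[1,0,0,0,0],[1,0,0,0,0]])

```text
t: 69.9
eef_pos: [624.0, -340.8, 234.4]
tcp_rot: [-2.861, 1.571, -2.812]
ft_force: [-0.1, 0.3, -5.6]
opening: 0.123
```

Call:
apply_moves(increments=[[1,5,0,0,0],[1,10,0,0,0],[1,8,0,0,0],[1,4,0,0,0],[1,2,0,0,0],[1,0,0,0,0],[1,0,0,0,0]])

```text
t: 70.6
eef_pos: [624.6, -340.7, 205.5]
tcp_rot: [-0.739, 1.57, -0.69]
ft_force: [0.1, 0.5, -6.4]
opening: 0.12
```

Call:
apply_moves(increments=[[1,2,0,0,0],[1,0,0,0,0],[1,0,0,0,0]])

```text
t: 70.9
eef_pos: [624.4, -340.7, 203.3]
tcp_rot: [-1.0, 1.571, -0.952]
ft_force: [-0.3, -0.1, -5.6]
opening: 0.117
```

```bash
python3 - <<'E'
from h import *
c=snap("wrist","w16.png"); info()
E
```

```text
t 70.95 p [ 624.5 -340.7  203.4] jaw 2.8 F [ 0.38 -1.16 -6.59] op 11.0 q6 -0.64
```

Still carrying the weight at 203.4. I'll lower in 1 mm steps until the load passes to the prongs.

Call:
apply_moves(increments=[[1,1,0,0,0],[1,0,0,0,0],[1,0,0,0,0]])

```text
t: 71.25
eef_pos: [624.5, -340.7, 202.3]
tcp_rot: [-1.453, 1.571, -1.404]
ft_force: [-0.2, -0.3, -5.2]
opening: 0.114
```

Call:
apply_moves(increments=[[1,1,0,0,0],[1,0,0,0,0],[1,0,0,0,0]])

```text
t: 71.55
eef_pos: [624.4, -340.6, 201.2]
tcp_rot: [-2.872, 1.571, -2.823]
ft_force: [-0.4, -0.8, -6.0]
opening: 0.122
```

Call:
apply_moves(increments=[[1,1,0,0,0],[1,0,0,0,0],[1,0,0,0,0]])

```text
t: 71.85
eef_pos: [624.5, -340.7, 200.4]
tcp_rot: [-1.043, 1.571, -0.994]
ft_force: [-0.8, -0.1, -6.0]
opening: 0.121
```

Call:
apply_moves(increments=[[1,1,0,0,0],[1,0,0,0,0],[1,0,0,0,0]])

```text
t: 72.15
eef_pos: [624.6, -340.8, 199.9]
tcp_rot: [-0.722, 1.57, -0.673]
ft_force: [-1.8, 1.2, 1.6]
opening: 0.119
```

Contact at 199.9, as predicted (200). I'll release gently.

Call:
apply_moves(increments=[[1,0.2,0,0,0],[0.86,0,0,0,0],[0.8,0,0,0,0],[0.7,0,0,0,0],[0.7,0,0,0,0],[0.7,0,0,0,0],[0.7,0,0,0,0],[0.7,0,0,0,0]])

```text
t: 72.95
eef_pos: [624.5, -340.7, 199.1]
tcp_rot: [-1.349, 1.571, -1.3]
ft_force: [0.4, -0.1, -0.6]
opening: 0.303
```

Call:
apply_moves(increments=[[0.7,-3,0,0,0],[0.7,-6,0,0,0],[0.7,-12,0,0,0],[0.7,-20,0,0,0],[0.7,-30,0,0,0],[0.7,-30,0,0,0],[0.7,0,0,0,0],[0.7,0,0,0,0]])

```text
t: 73.75
eef_pos: [624.5, -340.6, 301.2]
tcp_rot: [-0.675, 1.569, -0.626]
ft_force: [0.1, -0.5, -0.6]
opening: 0.303
```

```bash
python3 - <<'E'
from h import *
info()
c=snap("wrist","w17.png"); g=cv2.GaussianBlur(cv2.cvtColor(c["pixels"],cv2.COLOR_RGB2GRAY),(3,3),0)
for y in (-322,-316,-310,-290,-283):
    xs=np.arange(595,660,3.); P=proj(c,[[x,y,208] for x in xs]); print(y,[(int(x),int(g[int(b),int(a)])) for x,(a,b) in zip(xs,P) if 0<=b<400 and 0<=a<640])
d=snap("wrist"); print("motion diff",np.abs(d["pixels"].astype(int)-c["pixels"])[:250].mean())
E
```

```text
t 73.75 p [ 624.5 -340.6  301.2] jaw 2.8 F [ 0.06 -0.49 -0.59] op 28.8 q6 -0.64
-322 [(595, 240), (598, 224), (601, 147), (604, 240), (607, 240), (610, 239), (613, 241), (616, 173), (619, 86), (622, 81), (625, 94), (628, 80), (631, 126), (634, 213), (637, 245), (640, 244), (643, 244), (646, 234), (649, 130), (652, 222), (655, 231), (658, 231)]
-316 [(595, 239), (598, 216), (601, 190), (604, 241), (607, 240), (610, 239), (613, 240), (616, 160), (619, 103), (622, 102), (625, 109), (628, 80), (631, 130), (634, 214), (637, 244), (640, 244), (643, 244), (646, 227), (649, 129), (652, 229), (655, 231), (658, 230)]
-310 [(595, 238), (598, 203), (601, 180), (604, 190), (607, 134), (610, 131), (613, 130), (616, 132), (619, 197), (622, 179), (625, 161), (628, 140), (631, 111), (634, 146), (637, 177), (640, 151), (643, 173), (646, 155), (649, 116), (652, 231), (655, 230), (658, 230)]
-290 [(595, 232), (598, 152), (601, 131), (604, 112), (607, 113), (610, 120), (613, 117), (616, 190), (619, 210), (622, 132), (625, 132), (628, 132), (631, 131), (634, 175), (637, 186), (640, 185), (643, 192), (646, 210), (649, 241), (652, 244), (655, 245), (658, 245)]
-283 [(595, 231), (598, 232), (601, 205), (604, 131), (607, 132), (610, 132), (613, 150), (616, 230), (619, 224), (622, 160), (625, 158), (628, 174), (631, 224), (634, 216), (637, 191), (640, 192), (643, 190), (646, 240), (649, 245), (652, 244), (655, 244), (658, 243)]
motion diff 3.3734208333333333
```

Call:
apply_moves(increments=[[0.7,-30,0,0,0],[0.7,0,20,-20,0],[0.7,0,40,-20,0],[0.7,0,40,-20,0],[0.7,0,40,-20,0],[0.7,0,40,-10,0],[0.7,0,40,0,0],[0.7,0,40,0,0],[0.7,0,40,0,0],[0.7,0,40,0,0]])

```text
t: 74.85
eef_pos: [517.3, -3.9, 329.3]
tcp_rot: [3.004, 1.569, 3.052]
ft_force: [1.3, -0.6, 0.6]
opening: 0.3
```

Call:
apply_moves(increments=[[0.7,0,40,0,0],[0.7,0,40,0,0],[0.7,0,40,0,0],[0.7,0,40,0,0],[0.7,0,0,0,0],[0.7,0,0,0,0],[0.7,0,0,0,0],[0.7,0,0,0,0],[0.7,0,0,0,0],[0.7,0,0,0,0]])

```text
t: 75.85
eef_pos: [510.2, 153.7, 330.0]
tcp_rot: [-1.826, 1.571, -1.778]
ft_force: [-0.7, 0.1, 0.6]
opening: 0.3
```

```bash
python3 - <<'E'
from h import *
info()
a=snap("top","t8.png"); s0=snap("side","s8.png"); 
for _ in range(3): snap("wrist")
b=snap("top"); s1=snap("side")
n=lambda p,q,r:np.abs(p["pixels"].astype(int)-q["pixels"])[r].mean().round(2)
print("basket-region diff",n(a,b,np.s_[140:230,360:430]),"ref",n(a,b,np.s_[230:300,400:470]), "side",n(s0,s1,np.s_[110:240,330:420]),n(s0,s1,np.s_[250:380,0:300]))
print("tray",shift(TRAY,a))
g=cv2.cvtColor(a["pixels"],cv2.COLOR_RGB2GRAY)
for v in range(138,240,2): print(v,"".join(" .:-=+*#%@"[min(9,int(g[v,u])//26)] for u in range(355,440)))
E
```

```text
t 75.85 p [510.2 153.7 330. ] jaw 2.74 F [-0.72  0.11  0.57] op 28.5 q6 0.12
basket-region diff 0.54 ref 0.44 side 0.99 0.88
tray (0, 0, 0.954)
138 ---::-----::---------------------------------------------------------------:::---:---
140 -------:-----------------------------------------------------------------------------
142 :--:---------------------------------------------------------------------------------
144 -------------------------------------------------------------------------------------
146 ----------------------------------------------------------==-------------------------
148 -----------------------------==+===+++++**##%@@@@@@@@@@@@@@@@@@@@@#------------------
150 ----------------=#%%%%%%%%%%%%%%%%%@@@@@@@@@@@@@@@@@@@@@@@@@@@@@@@%=-----------------
152 ---------------:=#%%%%%%%%%%%%%%%%#@@@@@@@@@@@@@@@@@@@@@@@@@@@@@%%*=-----------------
154 -----------------+%%%%%%%%%%%%%%%%#%%%%%%##***########%%#*###*+#%*-------------------
156 ----------------:=%%%%%%%%%%%%%%%%%%#%%##+===+*+++++++*%%%%%%#+*%*-------------------
158 ----------------:=%%%%%%%%%%%%%%%%%%#%%#*===========
[... 2933 characters left out ...]
------:-----::::::::::::::::::::::::::::::::::::::::::::::::::::::::::
226 ------------------------:::::::::::::::::::::::::::::::::::::::::::::::::::::::::::::
228 ----------------------:::::::::::::::::::::::::::::::::::::::::::::::::::::::::::::::
230 ---------------------::--::::::::::::::::::::::::::::::::::::::::::::::::::::::::::::
232 ----------------------:::::::::::::::::::::::::::::::::::::::::::::::::::::::::::::::
234 ----------------------:::::::::::::::::::::::::::::::::::::::::::::::::::::::::::::::
236 --------------------:::::::::::::::::::::::::::::::::::::::::::::::::::::::::::::::::
238 -------------------::::::::::::::::::::::::::::::::::::::::::::::::::::::::::::::::::
```

```bash
python3 - <<'E'
from h import *
c=pickle.load(open("top0.pkl","rb")); p=ray(c,(408,182.3),207); a=np.radians(2.8); d=p-np.array([724.1,-337.8,207]); print(p,"in stand",d[0]*np.cos(a)+d[1]*np.sin(a),-d[0]*np.sin(a)+d[1]*np.cos(a))
a=pickle.load(open("top0.pkl","rb"));b=snap("top")
for n,r in dict(horn=(176,198,210,230),booster=(276,292,204,222),spanner=(244,300,320,345),shim=(236,262,434,462),jar=(174,194,332,354)).items(): print(n,shift(r,b))
print(env.job_done())
E
```

```text
[ 626.80106508 -337.86412457  207.        ] in stand -97.18590582314103 4.68898255866211
horn (-13, 12, 0.564)
booster (-25, -19, 0.756)
spanner (0, 0, 0.99)
shim (0, 0, 1.0)
jar (0, 0, 0.996)
the job is handed in; nothing more can be done
None
```

The job is handed in: three clips sorted, all four cards in the tray, and the basket hanging on the hook stand. No verdict was given, so what follows rests on my own checks.

- **Cards:** I drew each card out slowly and put all four in the tray. The last montage showed them lying side by side there, and the tray had not moved since the start.
- **Good clip:** The third station from the left took 7–9 N and dragged its stop slide about 11 mm. That clip lies across the rail.
- **Weak clips:** The two left stations kept their slides home. Both clips were seen lying in the basket before it was lifted.
- **Empty station:** The rightmost station had no clip, only a loose card.
- **Basket:** It was knocked aside once and I re-measured it. It also slid about 18 mm while I raised the bail.
- **Bail:** At my first upright position the bail was probably only about 0.96 rad, so I corrected it to about 1.17 rad and held it with the basket on the bench.
- **Hanging:** The load passed to the prongs at the expected height. Afterwards I put the bail bar at about x = -97 mm and y = +5 mm in the stand frame, with both prongs under it and no motion beyond image noise.

**What I could not confirm:**
- The horn and booster checks at the end gave low match scores, probably because the arm hid them. They looked in place in the last clear picture. The spanner, jar and shim box had not moved, and the screwdriver was not checked numerically.
- I did not measure the hanging basket's tilt or the clips inside it after the lift.

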